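# Clamp the glued toy lorry in the quick-release vise

### The arm

A 7-joint arm with a two-finger parallel gripper is mounted at the origin on the work surface. World frame = base frame: x ahead of the robot, y to its left, z up, the work surface at z = 0. Lengths are in m, angles in rad, forces in N, time in s.
With the tool pointing down it reaches from about 0.4 to 0.85 m from the base axis. Payload 4.5 kg.
Tool frame: the origin (TCP) lies midway between the tips of the shut fingers; the grasp point (between the pads) lies 19 mm behind it; z points along the fingers, y is the direction in which the jaws open and shut (so a half turn about z gives the same grasp; the last joint's range is limited). The gripper opens to 88 mm and grips with 3 to 60 N. Pads are 18 mm wide; open, the fingers measure 123 mm over their backs; the gripper's body (75 mm by 187 mm) begins 45 mm behind the grasp point.
Start: joints at [-1.101, 0.689, -0.195, 1.565, 0.157, 0.902, -0.215], TCP at [0.264, 0.567, 0.239] pointing down, gripper open.
Joint ranges: [-3.01, 3.01], [-0.46, 2.08], [-1.47, 1.51], [0.13, 2.56], [-1, 4.14], [0.04, 2.09], [-2.66, 2.66]. Speed limits (rad/s): [2.57, 2.57, 3.14, 3.14, 3.14, 3.14, 3.14].

### API

Orientations are given as a unit quaternion [x, y, z, w].
In Python, from plant import r gives the robot as it stands.
- The arm moves only by the tool play_rows, never from a script. Its argument "targets" is a list of rows, each an object of numbers: "jaw": the closure, from 0 (fully open) to 1 (shut); "dx", "dy", "dz": the shift along the tool's x, y, z in m; "yaw": the turn about the tool's z in rad. A call has exactly 5 rows; each row shifts and turns the pose as measured when the row begins, along the tool's axes as they then stand; what a row does not reach is not made up. A row lasts 1/10 s, in which the tool goes at most 50 mm and 8.59 degrees, less where a joint would pass 70% of its speed; a pose out of reach is approached as far as the arm can. A call with a gripper value outside its range is refused whole. The fingers move at their own pace and stop on an object; "squeeze" is the grip in N (left out, the last holds). Time passes only in rows, so rows that do not move let the fingers close, or fill a call up. It gives the time, the measured TCP pose, the force and the opening at its end, in the units of the state.
- r.get_state(): the state, without advancing time (a new reading comes with each control period).
- r.snapshot(name): name is "side" or "top" or "wrist"; returns a dict with "frame" (420x560x3 uint8, red, green, blue), "z_map" (420x560 float32, m along the optical axis (not along the pixel's ray), 0 where there is no reading), "mtx" (3x3 intrinsics, pixels), "position" and "orientation" of the camera in the world; the wrist camera has in their place "T_tool_cam" (4x4, takes a point from camera to tool coordinates, whose origin is the TCP and whose axes are the flange's). Camera axes: x right, y up, looking along -z (the intrinsics and any distortion apply to the point x, -y, -z); pixel columns grow to the right and rows downward; lengths in m; the calibration is good to about 2 mm. A picture is of the moment at which its call begins: read the wrist's pose just before it.
- r.finish_job(): hands the job in, once; it reports no verdict.
The state is a dict: "clock": time; "q": joint angles; "qd": joint speeds; "joint_torque": joint torques, N m; "tool_pos": TCP position; "eef_rot": TCP orientation; "contact_force": force on the tool from outside, world axes, zero at the start; "moment": the same for the moment, N m; "opening": opening from 0.0 (shut) to 1.0 (fully open).
Only numpy, scipy, OpenCV 4.12 (cv2) and the standard library are available. Lean on these libraries where they do the work, as an engineer would, in place of code of your own. Each camera call takes 0.05 s, during which the arm holds its last target.

### The job

The wooden toy lorry between the vise jaws has just been glued from two halves and must be clamped while it dries. Hold down the vise's red quick-release lever and slide the moving jaw up until the lorry is snug between both jaws, let the lever spring up so that the jaw locks, then swing the ball-ended screw handle clockwise (seen from the handle end) until the lorry is clamped with about 50 N, without crushing it. Be gentle with the lever, do not shove the lorry with the gripper, and leave everything else on the counter where it is.

Things in the scene. Friction and masses are not known exactly. Their poses are not given: they have to be found in the camera images.
- vise: Blue vise fixed to the counter, bed 100 x 310 x 30 mm. Origin: middle of its underside, on the counter; z up. y runs along the bed, from the handle end towards the fixed jaw; the moving jaw closes towards +y. x runs across, the red lever lies on the -x side (towards the robot). The jaws are 100 mm wide and end 88 mm above the counter.
- fixed_face (a point): Centre of the fixed jaw's wooden clamping face, 60 mm above the counter; the face looks to the vise's -y.
- pad: Wooden facing of the moving jaw, 104 x 10 x 52 mm, on two springs in front of that jaw (18 N per mm of squeeze, 7.5 mm until solid; rest gap to the jaw 8 mm). Origin: centre of its clamping face, looking to the vise's +y; axes as the vise's.
- toy: Wooden toy lorry, 0.15 to 0.31 kg, standing loose on the bed between the jaws, 2 to 25 mm away from the fixed one. 130 mm long (its x, across the bed), 50 mm wide (its y, the clamped width), 66 mm tall. Origin: centre of its underside, 30 mm above the counter.
- carriage (a joint): Slide of the moving jaw's carriage along the vise's +y, m; 0 fully open (as at the start), 0.095 at most. Slides with about 3 N while the lever is down, locked while it is up.
- lever (a joint): Red quick-release lever, rad: 0 up (jaw locked), 0.30 fully down. The jaw is free from 0.03 on. Springs back up by itself. It hinges about the vise's y axis, 70 mm in from the dish.
- lever_dish (a point): Centre of the floor of the lever's dish, 75 mm above the counter when up. The dish floor is 40 (x) by 48 mm (y) between two upright lips 12 mm high at its y ends, against which a fingertip can push along the bed. Starts to go down at about 8 N, fully down (20 mm) at about 13 N; stands 50 N at most. Rides with the carriage.
- handle (a joint): Screw handle, rad, turning about the vise's y axis: 0 ball straight up, negative leaning to the vise's -x, positive to +x, range -1.15 to 1.40. Turning it positive (clockwise seen from the handle end) screws the pad 3 mm per rad towards the fixed jaw. Stays where left. Once the lorry is snug in both jaws 0.1 rad adds about 5 N of clamping.
- handle_ball (a point): Centre of the black 24 mm ball on the end of the handle bar (10 mm thick), 60 mm from the screw axis; 44 mm clear to the carriage on its +y side. Turning takes about 5 N at the ball when free, and 0.5 N more for every 10 N of clamping.
- handle_axis (a point): Point on the screw axis in the plane in which the ball swings, 60 mm above the counter. Rides with the carriage.
- glue: Bystander: white glue bottle with orange cap, 38 mm across, 100 mm tall, standing behind the vise.
- wheel: Bystander: spare red toy wheel, 36 mm across, 12 mm thick, lying behind the vise.
- duck: Bystander: yellow toy duck, about 65 mm tall.
- stacker: Bystander: tower of coloured rings on a wooden base, 90 mm across, 100 mm tall.
- driver: Bystander: screwdriver with green handle, lying.
- giftbox: Bystander: blue closed box, 90 x 120 x 50 mm.
- car: Bystander: green toy car, 85 x 48 x 48 mm.
Mind the look-alikes: they are no part of the job. What is shaped like the toy but yellow is not meant.

How it is judged:
By the outcome, as a careful person would: the job done as asked, in the order asked, and still so for the second after the job is handed in, with the robot touching nothing.
It also fails if it takes over 69 s, if anything falls off the work surface, if the arm or the gripper's body presses on something with over 40 N, if the wrist force passes 120 N, or if a joint passes its speed limit or range.

## Working session

There is one attempt and no reset: what is moved stays moved. The work goes in short steps, Python scripts to look and compute and a tool call to move; the robot and the scene stay as the last step left them, time stands still between calls to the robot, and variables do not carry over. Pictures are saved under pics/ and viewed, and the job is handed in when it is done.

Besides the shell and the picture viewer there is one more tool, called as name(argument=value, ...) on one line, values as JSON. play_rows: Moves the arm, as the interface text tells. Its arguments: {"type":"object","properties":{"targets":{"type":"array"},"squeeze":{"type":"number"}},"required":["targets"]}

```bash
ls; mkdir -p pics; cat > h.py <<'E'
import numpy as np, cv2
from scipy.spatial.transform import Rotation as R
from plant import r
def cam(d,st=None):
    if 'T_tool_cam' in d:
        T=np.eye(4);T[:3,:3]=R.from_quat(st['eef_rot']).as_matrix();T[:3,3]=st['tool_pos'];return T@np.array(d['T_tool_cam'])
    T=np.eye(4);o=np.array(d['orientation'])
    T[:3,:3]=R.from_quat(o).as_matrix() if o.size==4 else o.reshape(3,3);T[:3,3]=d['position'];return T
def cloud(d,T):
    z=d['z_map'];K=np.array(d['mtx']);v,u=np.mgrid[:z.shape[0],:z.shape[1]]
    x=(u-K[0,2])/K[0,0]*z;y=(v-K[1,2])/K[1,1]*z
    P=np.stack([x,-y,-z],-1)
    return P@T[:3,:3].T+T[:3,3]
E
python3 - <<'E'
from h import *
import pickle
st=r.get_state();print(st)
for n in ['side','top','wrist']:
    d=r.snapshot(n);pickle.dump((d,st),open(n+'0.pkl','wb'))
    cv2.imwrite(f'pics/{n}0.png',cv2.resize(d['frame'][...,::-1],(784,588)))
    print(n,d.keys(),d['mtx'],d.get('position'),d.get('orientation'),d.get('T_tool_cam'))
E
```

```text
pics
{'clock': 0.0, 'q': array([-1.10116319,  0.68997039, -0.19454878,  1.5663312 ,  0.15731301,
        0.90251177, -0.2151051 ]), 'qd': array([ 0.00041603, -0.0022409 , -0.00145086, -0.00082914,  0.00025189,
        0.00127447, -0.00146113]), 'joint_torque': array([-2.45878928e-04, -5.27559292e+01, -1.26659866e+00, -1.53432387e+01,
       -5.25467203e-02,  6.54935764e-03,  1.53907226e-04]), 'tool_pos': array([0.26361902, 0.56598829, 0.23792283]), 'eef_rot': array([ 2.16140852e-01,  9.76361767e-01, -9.02339802e-04, -1.36526659e-04]), 'contact_force': array([ 0.16561521, -0.11995052, -0.07208481]), 'moment': array([0.00602986, 0.00353162, 0.0444997 ]), 'opening': 0.9981469907617804}
side dict_keys(['frame', 'z_map', 'mtx', 'position', 'orientation']) [[522.86665846   0.         277.43325457]
 [  0.         522.86665846 210.86274254]
 [  0.           0.           1.        ]] [0.52350579 1.28547152 0.95481067] [-0.00581417  0.47045603  0.88216902 -0.02037504] None
top dict_keys(['frame', 'z_map', 'mtx', 'position', 'orientation']) [[479.46982192   0.         276.51910134]
 [  0.         479.46982192 209.17979561]
 [  0.           0.           1.        ]] [0.35053271 0.03290691 1.49185204] [-0.06408103  0.06267964  0.70893068 -0.69955856] None
wrist dict_keys(['frame', 'z_map', 'mtx', 'T_tool_cam']) [[328.64459792   0.         280.61635496]
 [  0.         328.64459792 211.66014297]
 [  0.           0.           1.        ]] None None [[-3.45218361e-04  9.67151362e-01  2.54200951e-01  6.38226495e-02]
 [ 9.99999450e-01  8.21571417e-05  1.04547122e-03  1.35186344e-03]
 [ 9.90244495e-04  2.54201173e-01 -9.67150859e-01 -1.44992524e-01]
 [ 0.00000000e+00  0.00000000e+00  0.00000000e+00  1.00000000e+00]]
```

View pics/side0.png

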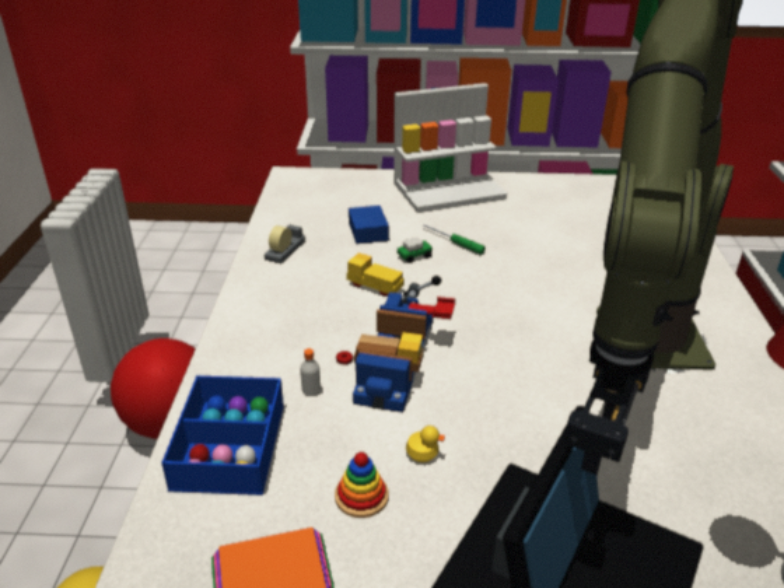

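View pics/top0.png

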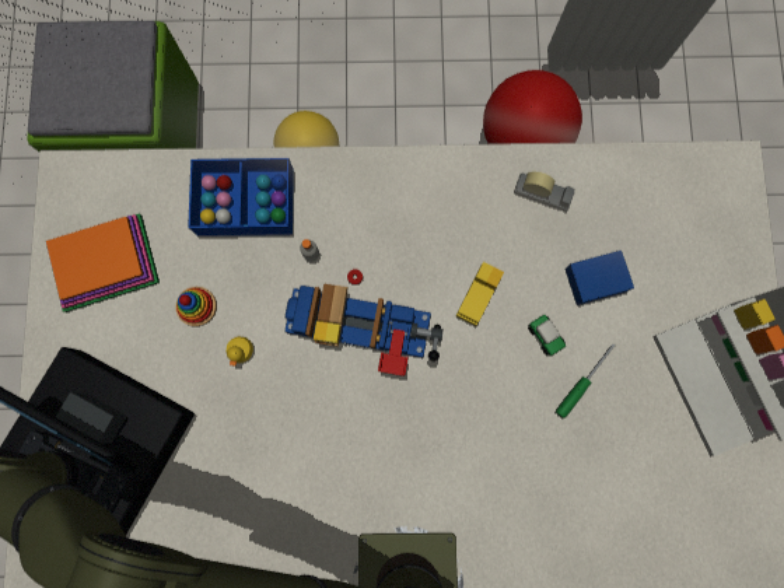

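View pics/wrist0.png

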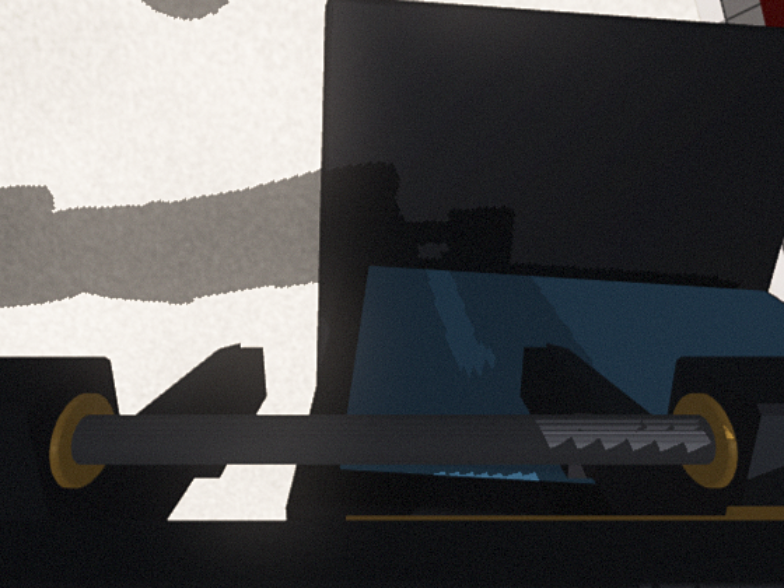

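The side view shows the vise around (400,345), with the ball at (436,281) leaning towards the robot. In the top view the vise spans (285..440, 285..375) and the red lever is at (394,355). The candidate lorries in the top view are the tan one with a yellow cab at (330,315), which is between the jaws, and the all-yellow one at (480,293), which is a look-alike. I'll confirm in an enlarged crop.

```bash
python3 - <<'E'
from h import *
import pickle
d,st=pickle.load(open('top0.pkl','rb'))
f=d['frame'];c=f[195:275,195:365];cv2.imwrite('pics/topcrop.png',cv2.resize(c[...,::-1],None,fx=4.7,fy=4.7,interpolation=cv2.INTER_CUBIC))
P=cloud(d,cam(d))
hsv=cv2.cvtColor(f,cv2.COLOR_RGB2HSV)
print('table z',np.median(P[300:330,300:400,2]))
H,S,V=hsv[...,0],hsv[...,1],hsv[...,2]
roi=np.zeros(H.shape,bool);roi[195:275,195:320]=1
for n,m in dict(red=((H<6)|(H>174))&(S>150)&(V>90),blue=(H>100)&(H<125)&(S>120)&(V>40),yellow=(H>20)&(H<32)&(S>150),tan=(H>8)&(H<20)&(S>60)&(V>140),dark=(V<60)).items():
    m=m&roi&(d['z_map']>0)
    k,l,s,ce=cv2.connectedComponentsWithStats(m.astype(np.uint8))
    for i in range(1,k):
        if s[i,4]>12:
            q=P[l==i];print(n,s[i],ce[i].round(1),np.median(q,0).round(4),q.min(0).round(3),q.max(0).round(3))
d,st=pickle.load(open('side0.pkl','rb'))
c=d['frame'][185:300,235:340];cv2.imwrite('pics/sidecrop.png',cv2.resize(c[...,::-1],None,fx=5.2,fy=5.2,interpolation=cv2.INTER_CUBIC))
E
```

```text
table z -0.0005585427700093293
red [248 195  11   8  59] [253.1 198.4] [0.6549 0.1077 0.0107] [0.642 0.092 0.005] [0.667 0.124 0.022]
red [270 236  21  32 399] [281.5 254.3] [0.4666 0.0195 0.0766] [ 0.434 -0.004 -0.004] [0.527 0.055 0.095]
blue [204 204  20  36 481] [213.4 221.2] [0.5733 0.2203 0.0854] [0.523 0.193 0.02 ] [0.631 0.259 0.096]
blue [246 213  23  16 264] [257.1 220.3] [0.5824 0.0948 0.0289] [0.558 0.061 0.019] [0.607 0.129 0.038]
blue [268 215  39  40 765] [287.4 233.7] [ 0.5412 -0.0017  0.0623] [ 0.476 -0.056 -0.   ] [0.589 0.062 0.095]
blue [243 232  23  16 258] [253.7 239.6] [0.5213 0.1046 0.0297] [0.499 0.07  0.001] [0.549 0.138 0.037]
yellow [224 229  20  17 254] [233.3 236.7] [0.523  0.1623 0.0949] [0.502 0.135 0.03 ] [0.556 0.19  0.105]
tan [236 204  10  26 147] [240.  216.5] [0.5849 0.1433 0.0793] [ 0.549  0.131 -0.002] [0.64  0.156 0.087]
dark [207 207  23  35 135] [222.6 227.3] [0.5551 0.1938 0.0488] [ 0.518  0.181 -0.001] [0.622 0.25  0.09 ]
dark [241 212  27  34 108] [249.3 228. ] [0.5622 0.128  0.0254] [ 0.502  0.064 -0.004] [0.607 0.142 0.066]
dark [269 22
[... 162 characters left out ...]
[ 0.531 -0.026  0.022] [0.563 0.024 0.086]
dark [308 232   8   7  34] [312. 235.] [ 0.5289 -0.0722  0.068 ] [ 0.519 -0.08   0.05 ] [ 0.54  -0.058  0.078]
dark [292 236  13   8  48] [297.1 239.5] [ 0.5188 -0.0236  0.0603] [ 0.51  -0.051 -0.004] [ 0.528 -0.011  0.08 ]
dark [307 239   9   5  26] [310.8 240.7] [ 0.5123 -0.066   0.0707] [ 0.505 -0.08   0.057] [ 0.517 -0.055  0.078]
dark [264 243   7   7  14] [267.4 246.4] [0.4973 0.0617 0.0366] [0.492 0.055 0.019] [0.507 0.072 0.092]
dark [270 246   8   5  20] [273.4 248.8] [0.4908 0.0447 0.0467] [0.489 0.034 0.017] [0.496 0.056 0.085]
dark [306 250   8   9  51] [309.4 254. ] [ 0.4694 -0.0589  0.1021] [ 0.459 -0.07   0.001] [ 0.482 -0.05   0.109]
```

View pics/topcrop.png

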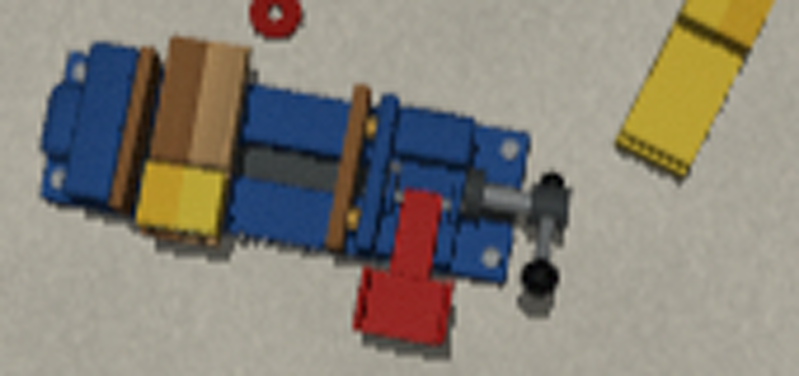

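View pics/sidecrop.png

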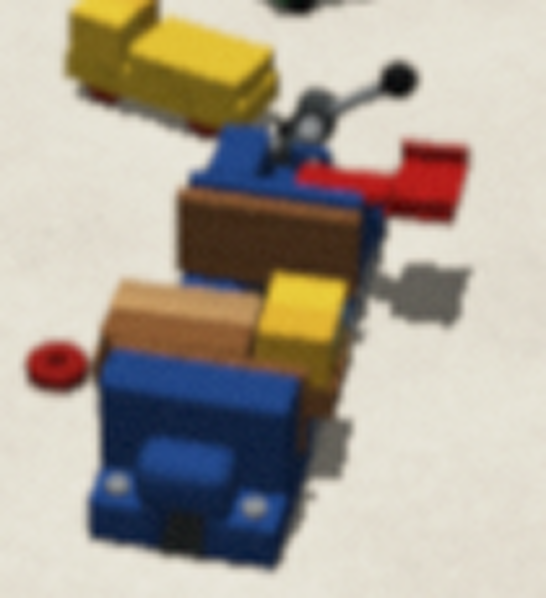

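The crop confirms it: the tan lorry with the yellow cab stands between the jaws, and the yellow one is outside the vise. Next I move the wrist camera over the vise, up and clear of the laptop first.

```bash
cat >> h.py <<'E'
def plan(goal,ang,n=5,step=0.045,wstep=0.14):
    "world goal, world angle (rad) of tool y; prints rows"
    st=r.get_state();p=np.array(st['tool_pos']);M=R.from_quat(st['eef_rot']).as_matrix()
    a=np.arctan2(M[1,1],M[0,1]);goal=np.array(goal,float)
    dA=(ang-a+np.pi)%(2*np.pi)-np.pi
    print('clock',st['clock'],'p',p.round(4),'ang',np.degrees(a).round(2),'F',st['contact_force'].round(1),'tilt',M[2].round(4),'q',st['q'].round(2))
    for i in range(n):
        e=goal-p;L=np.linalg.norm(e);d=e*min(1,step/L) if L>1e-9 else e
        w=np.clip(dA,-wstep,wstep)
        b=M.T@d
        print(f'{{"dx":{b[0]:.4f},"dy":{b[1]:.4f},"dz":{b[2]:.4f},"yaw":{-w:.3f}}}')
        p=p+d;dA-=w;M=R.from_rotvec([0,0,w]).as_matrix()@M
    print('left',(goal-p).round(4),round(dA,3))
E
python3 -c "
from h import *
plan([0.264,0.567,0.33],np.radians(65),2)
plan([0.5,0.06,0.33],np.radians(-10),14)"
```

```text
clock 0.15 p [0.2637 0.5662 0.2381] ang 65.03 F [0.1 0.5 0.2] tilt [-1.0e-04 -1.3e-03 -1.0e+00] q [-1.1   0.69 -0.19  1.57  0.16  0.9  -0.22]
{"dx":0.0000,"dy":0.0004,"dz":-0.0450,"yaw":0.001}
{"dx":0.0000,"dy":0.0004,"dz":-0.0450,"yaw":-0.000}
left [0.     0.     0.0019] 0.0
clock 0.15 p [0.2637 0.5662 0.2381] ang 65.03 F [0.1 0.5 0.2] tilt [-1.0e-04 -1.3e-03 -1.0e+00] q [-1.1   0.69 -0.19  1.57  0.16  0.9  -0.22]
{"dx":-0.0340,"dy":-0.0286,"dz":-0.0073,"yaw":0.140}
{"dx":-0.0377,"dy":-0.0235,"dz":-0.0073,"yaw":0.140}
{"dx":-0.0406,"dy":-0.0180,"dz":-0.0073,"yaw":0.140}
{"dx":-0.0427,"dy":-0.0122,"dz":-0.0073,"yaw":0.140}
{"dx":-0.0440,"dy":-0.0061,"dz":-0.0073,"yaw":0.140}
{"dx":-0.0444,"dy":0.0001,"dz":-0.0073,"yaw":0.140}
{"dx":-0.0440,"dy":0.0063,"dz":-0.0073,"yaw":0.140}
{"dx":-0.0427,"dy":0.0123,"dz":-0.0073,"yaw":0.140}
{"dx":-0.0405,"dy":0.0182,"dz":-0.0073,"yaw":0.140}
{"dx":-0.0376,"dy":0.0236,"dz":-0.0073,"yaw":0.050}
{"dx":-0.0364,"dy":0.0255,"dz":-0.0073,"yaw":-0.000}
{"dx":-0.0364,"dy":0.0255,"dz":-0.0073,"yaw":-0.000}
{"dx":-0.0211,"dy":0.0148,"dz":-0.0043,"yaw":-0.000}
{"dx":0.0000,"dy":0.0000,"dz":0.0000,"yaw":-0.000}
left [0. 0. 0.] 0.0
```

play_rows(targets=[{"dz": -0.045, "jaw": 1}, {"dz": -0.045, "jaw": 1}, {"dx": -0.034, "dy": -0.029, "yaw": 0.14, "jaw": 1}, {"dx": -0.038, "dy": -0.023, "yaw": 0.14, "jaw": 1}, {"dx": -0.041, "dy": -0.018, "yaw": 0.14, "jaw": 1}])

```text
invalid input
```

play_rows(targets=[{"dx": -0.043, "dy": -0.012, "yaw": 0.14, "jaw": 1}, {"dx": -0.044, "dy": -0.006, "yaw": 0.14, "jaw": 1}, {"dx": -0.044, "dy": 0, "yaw": 0.14, "jaw": 1}, {"dx": -0.044, "dy": 0.006, "yaw": 0.14, "jaw": 1}, {"dx": -0.043, "dy": 0.012, "yaw": 0.14, "jaw": 1}])

```text
invalid input
```

```bash
python3 -c "
from h import *
plan([0.5,0.06,0.33],np.radians(-10),10)"
```

```text
clock 0.15 p [0.2637 0.5662 0.2381] ang 65.03 F [0.1 0.5 0.2] tilt [-1.0e-04 -1.3e-03 -1.0e+00] q [-1.1   0.69 -0.19  1.57  0.16  0.9  -0.22]
{"dx":-0.0340,"dy":-0.0286,"dz":-0.0073,"yaw":0.140}
{"dx":-0.0377,"dy":-0.0235,"dz":-0.0073,"yaw":0.140}
{"dx":-0.0406,"dy":-0.0180,"dz":-0.0073,"yaw":0.140}
{"dx":-0.0427,"dy":-0.0122,"dz":-0.0073,"yaw":0.140}
{"dx":-0.0440,"dy":-0.0061,"dz":-0.0073,"yaw":0.140}
{"dx":-0.0444,"dy":0.0001,"dz":-0.0073,"yaw":0.140}
{"dx":-0.0440,"dy":0.0063,"dz":-0.0073,"yaw":0.140}
{"dx":-0.0427,"dy":0.0123,"dz":-0.0073,"yaw":0.140}
{"dx":-0.0405,"dy":0.0182,"dz":-0.0073,"yaw":0.140}
{"dx":-0.0376,"dy":0.0236,"dz":-0.0073,"yaw":0.050}
left [ 0.0485 -0.1038  0.0188] 0.0
```

Refused, probably because every row needs all the keys.

play_rows(targets=[{"jaw": 1, "dx": 0, "dy": 0, "dz": -0.045, "yaw": 0}, {"jaw": 1, "dx": 0, "dy": 0, "dz": -0.045, "yaw": 0}, {"jaw": 1, "dx": -0.034, "dy": -0.029, "dz": 0, "yaw": 0.14}, {"jaw": 1, "dx": -0.038, "dy": -0.023, "dz": 0, "yaw": 0.14}, {"jaw": 1, "dx": -0.041, "dy": -0.018, "dz": 0, "yaw": 0.14}])

```text
clock: 0.65
tool_pos: [0.3168, 0.4481, 0.3292]
eef_rot: [0.416, 0.91, -0.001, -0.003]
contact_force: [0.4, -0.2, -0.3]
opening: 0.569
```

play_rows(targets=[{"jaw": 1, "dx": -0.043, "dy": -0.012, "dz": 0, "yaw": 0.14}, {"jaw": 1, "dx": -0.044, "dy": -0.006, "dz": 0, "yaw": 0.14}, {"jaw": 1, "dx": -0.044, "dy": 0, "dz": 0, "yaw": 0.14}, {"jaw": 1, "dx": -0.044, "dy": 0.006, "dz": 0, "yaw": 0.14}, {"jaw": 1, "dx": -0.043, "dy": 0.012, "dz": 0, "yaw": 0.14}])

```text
clock: 1.15
tool_pos: [0.4097, 0.2367, 0.3286]
eef_rot: [0.712, 0.702, -0.001, -0.002]
contact_force: [0.6, 0.4, -0.1]
opening: 0.115
```

```bash
python3 -c "
from h import *
plan([0.5,0.06,0.30],np.radians(-10),10)"
```

```text
clock 1.15 p [0.4097 0.2367 0.3286] ang -0.85 F [ 0.6  0.4 -0.1] tilt [ 0.0014 -0.0053 -1.    ] q [-0.7   0.37  0.12  1.88 -0.06  0.89 -0.57]
{"dx":-0.0394,"dy":0.0209,"dz":0.0063,"yaw":0.140}
{"dx":-0.0361,"dy":0.0262,"dz":0.0062,"yaw":0.020}
{"dx":-0.0356,"dy":0.0269,"dz":0.0062,"yaw":-0.000}
{"dx":-0.0356,"dy":0.0269,"dz":0.0062,"yaw":-0.000}
{"dx":-0.0162,"dy":0.0122,"dz":0.0028,"yaw":-0.000}
{"dx":0.0000,"dy":0.0000,"dz":0.0000,"yaw":-0.000}
{"dx":0.0000,"dy":0.0000,"dz":0.0000,"yaw":-0.000}
{"dx":0.0000,"dy":0.0000,"dz":0.0000,"yaw":-0.000}
{"dx":0.0000,"dy":0.0000,"dz":0.0000,"yaw":-0.000}
{"dx":0.0000,"dy":0.0000,"dz":0.0000,"yaw":-0.000}
left [0. 0. 0.] 0.0
```

play_rows(targets=[{"jaw": 1, "dx": -0.039, "dy": 0.021, "dz": 0.006, "yaw": 0.14}, {"jaw": 1, "dx": -0.036, "dy": 0.026, "dz": 0.006, "yaw": 0.02}, {"jaw": 1, "dx": -0.036, "dy": 0.027, "dz": 0.006, "yaw": 0}, {"jaw": 1, "dx": -0.036, "dy": 0.027, "dz": 0.006, "yaw": 0}, {"jaw": 1, "dx": -0.016, "dy": 0.012, "dz": 0.003, "yaw": 0}])

```text
clock: 1.65
tool_pos: [0.5014, 0.048, 0.3005]
eef_rot: [0.771, 0.637, -0.001, -0.001]
contact_force: [0.4, -0.1, -0.4]
opening: 0.006
```

```bash
cat > snap.py <<'E'
import sys,pickle
from h import *
n=sys.argv[1];t=sys.argv[2]
st=r.get_state();d=r.snapshot(n);pickle.dump((d,st),open(t+'.pkl','wb'))
cv2.imwrite(f'pics/{t}.png',cv2.resize(d['frame'][...,::-1],(784,588)))
print(st['clock'],st['tool_pos'],np.abs(st['qd']).max().round(3),st['contact_force'].round(1))
E
python3 snap.py wrist w1
```

```text
1.65 [0.50140099 0.04795347 0.30045938] 0.401 [ 0.4 -0.1 -0.4]
```

View pics/w1.png

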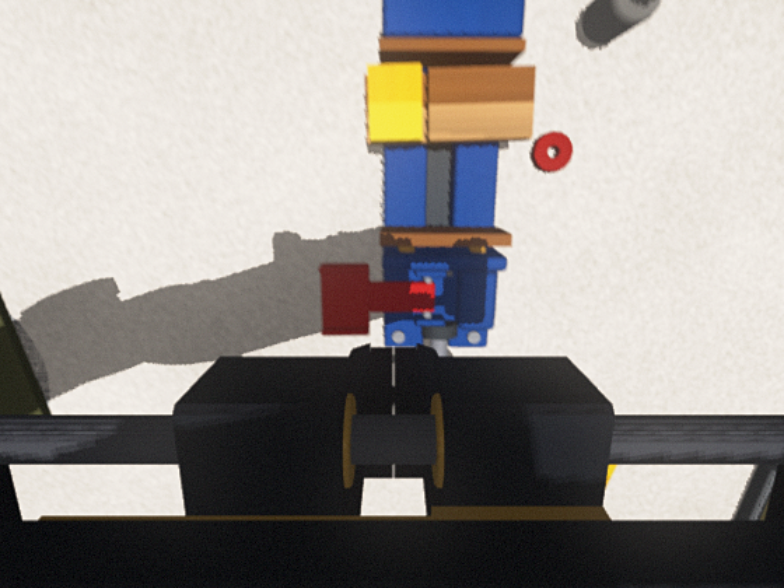

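The wrist view shows the lever dish at (345,298), the pad at about (447,238), the lorry at (450,102), the fixed face at y≈58, and the ball hidden behind the gripper. The arm was still settling in that frame, so I retake it and measure.

```bash
python3 snap.py wrist w2; python3 - <<'E'
from h import *
import pickle
d,st=pickle.load(open('w2.pkl','rb'))
f=d['frame'];P=cloud(d,cam(d,st));hsv=cv2.cvtColor(f,cv2.COLOR_RGB2HSV);H,S,V=[hsv[...,i].astype(int) for i in range(3)]
print('table',np.median(P[280:380,20:100,2][d['z_map'][280:380,20:100]>0]), np.median(P[20:100,20:200,2]))
roi=np.zeros(H.shape,bool);roi[:252,210:390]=1
z=P[...,2]
masks=dict(red=((H<6)|(H>174))&(S>150)&(V>50),blue=(H>100)&(H<128)&(S>100),yellow=(H>20)&(H<32)&(S>150),brown=(H>=4)&(H<20)&(S>60)&(z>.03))
for n,m in masks.items():
    m=m&roi&(d['z_map']>0)
    k,l,s,ce=cv2.connectedComponentsWithStats(m.astype(np.uint8))
    for i in range(1,k):
        if s[i,4]>60:
            q=P[l==i];zt=np.percentile(q[:,2],[5,50,95])
            print(n,s[i],ce[i].round(1),np.median(q,0).round(4),zt.round(4))
# bed edge angle : blue/table boundary using points z in .02-.035
m=(masks['blue'])&roi&(z>.022)&(z<.036)
q=P[m][:,:2].astype(np.float32);print('bed',len(q),cv2.minAreaRect(q), np.median(P[m],0))
for nm,mm in [('dish',masks['red']&roi&(z>.066)),('bed',m),('jawtop',masks['blue']&roi&(z>.08)&(P[...,1]<.1)),('brownpad',masks['brown']&roi&(z>.07)&(P[...,1]<.1)),('toywood',masks['brown']&roi&(z>.07)&(P[...,1]>.1))]:
    q=P[mm][:,:2].astype(np.float32)
    if len(q)<20: continue
    print(nm,len(q),cv2.minAreaRect(q),P[mm].mean(0).round(4),np.percentile(P[mm][:,2],[5,50,95]).round(4))
E
```

```text
1.7 [0.50214754 0.04557479 0.30020024] 0.093 [ 1.2 -1.6  0.3]
table 0.0015826505313639716 -0.0009327833348408143
red [380  92  10  26 208] [385.1 104.6] [0.6489 0.1089 0.0108] [0.0093 0.0108 0.0121]
red [ 227  186   81   50 2528] [259.7 210.1] [0.4678 0.0194 0.0765] [0.0727 0.0765 0.0883]
blue [ 270    0  102   21 2095] [320.5   9.9] [0.574  0.2081 0.0867] [0.0852 0.0867 0.0881]
blue [ 319   99   35   60 1782] [336.5 128.5] [0.5818 0.0924 0.0288] [0.0271 0.0288 0.0302]
blue [ 272  101   31   57 1654] [287.  129.5] [0.5219 0.1032 0.0289] [0.0275 0.0289 0.0303]
blue [ 271  173   89   73 3894] [315.3 205.8] [0.5416 0.0127 0.0784] [0.0286 0.0784 0.0868]
yellow [ 259   40   40   57 2139] [279.1  68.4] [0.5244 0.1632 0.0949] [0.0934 0.0949 0.0962]
brown [ 257   22  123   78 6511] [331.1  57.9] [0.5803 0.1644 0.0788] [0.0528 0.0788 0.0852]
brown [ 269  158   95   19 1315] [314.9 165.8] [0.5447 0.0592 0.0844] [0.0462 0.0844 0.086 ]
bed 4064 ((0.5407410264015198, 0.04081235080957413), (0.18605433404445648, 0.09851162880659103), 78.69257354736328) [0.54141907 0.09137476 0.02888432]
dish 2545 ((0.4782320261001587, 0.05170518532395363), (0.09802517294883728, 0.11066257208585739), 4.72995662689209) [0.4735 0.021  0.0781] [0.0727 0.0765 0.0885]
bed 4064 ((0.5407410264015198, 0.04081235080957413), (0.18605433404445648, 0.09851162880659103), 78.69257354736328) [0.5473 0.0758 0.0289] [0.0274 0.0289 0.0302]
jawtop 1905 ((0.5349856615066528, 0.018015827983617783), (0.061769768595695496, 0.09757591784000397), 75.71295928955078) [0.5506 0.022  0.0857] [0.0835 0.0857 0.0871]
brownpad 974 ((0.5100663900375366, 0.04273157939314842), (0.17005500197410583, 0.06693360954523087), 17.536590576171875) [0.5421 0.0579 0.0842] [0.0776 0.0848 0.0863]
toywood 5408 ((0.5650050640106201, 0.15076851844787598), (0.09717011451721191, 0.12124669551849365), 79.32355499267578) [0.5825 0.1628 0.0821] [0.0768 0.0791 0.0854]
```

```bash
cat >> h.py <<'E'
TH=np.radians(-10.8); VX=np.array([np.cos(TH),np.sin(TH),0]); VY=np.array([-np.sin(TH),np.cos(TH),0]); O=np.array([0.55,0.09,0])
def tov(P): return np.stack([(P-O)@VX,(P-O)@VY,P[...,2]],-1)
def fromv(v): return O+VX*v[0]+VY*v[1]+np.array([0,0,v[2]])
E
python3 - <<'E'
from h import *
import pickle
d,st=pickle.load(open('w2.pkl','rb'))
f=d['frame'];P=tov(cloud(d,cam(d,st)));hsv=cv2.cvtColor(f,cv2.COLOR_RGB2HSV);H,S,V=[hsv[...,i].astype(int) for i in range(3)]
roi=np.zeros(H.shape,bool);roi[:250,210:375]=1; roi&=d['z_map']>0
red=((H<6)|(H>174))&(S>150)&(V>50)&roi
q=P[red];lips=q[q[:,2]>.082];print('lips z',np.histogram(lips[:,1],12),np.percentile(lips[:,0],[2,98]))
fl=q[(q[:,0]<-.06)];print('dish x',np.percentile(fl[:,0],[1,50,99]),'y',np.percentile(fl[:,1],[1,50,99]))
b=(H>100)&(H<128)&(S>100)&roi&(P[...,2]>.022)&(P[...,2]<.036);q=P[b];q=q[q[:,1]>-.02];print('bed x',np.percentile(q[:,0],[1,99]),q[:,1].min(),q[:,1].max())
for i in np.arange(-.02,.04,.01):
    s=q[abs(q[:,1]-i)<.005]; print(i,np.percentile(s[:,0],[1,99]))
br=(H>=4)&(H<20)&(S>60)&roi
for n,c in [('pad',P[br&(P[...,1]<0)&(P[...,2]>.082)]),('toy+ff',P[br&(P[...,1]>0)&(P[...,2]>.07)]),('yel',P[(H>20)&(H<32)&(S>150)&roi&(P[...,2]>.09)]),('jawblue',P[(H>100)&(H<128)&(S>100)&roi&(P[...,2]>.082)])]:
    print(n,np.percentile(c,[1,50,99],axis=0).round(4).tolist())
c=P[br&(P[...,1]>0)&(P[...,2]>.07)];print(np.histogram(c[:,1],30))
dT,_=pickle.load(open('top0.pkl','rb'));f=dT['frame'];Q=tov(cloud(dT,cam(dT)))[235:265,300:318];g=f[235:265,300:318].max(-1)<70
m=g&(Q[...,2]>.085);print('ball',np.median(Q[m],0),Q[m][:,2].max(),m.sum(),Q[m].mean(0))
m=g&(Q[...,2]>.05)&(Q[...,0]>-.05);print('axis-ish',Q[m].mean(0))
E
```

```text
lips z (array([154,   0,   0,   0,   0,   0,   0,   0,   0,   0,   5, 111]), array([-0.10908828, -0.10437119, -0.0996541 , -0.09493701, -0.09021992,
       -0.08550283, -0.08078574, -0.07606865, -0.07135156, -0.06663447,
       -0.06191738, -0.05720029, -0.0524832 ])) [-0.09771135 -0.06178801]
dish x [-0.09898194 -0.0795208  -0.06089804] y [-0.10838976 -0.08352428 -0.05291105]
bed x [-0.04747437  0.04884495] -0.019999142466964923 0.042709225567290045
-0.02 [-0.04749049  0.0484153 ]
-0.01 [-0.0476756   0.04843049]
0.0 [-0.04732586  0.04887985]
0.009999999999999998 [-0.04726151  0.04853773]
0.02 [-0.04821269  0.04909683]
0.030000000000000002 [-0.0470483   0.04863118]
pad [[-0.0873, -0.1095, 0.0833], [-0.0003, -0.0318, 0.085], [0.0516, -0.0272, 0.089]]
toy+ff [[-0.0467, 0.0436, 0.0722], [0.0181, 0.0778, 0.0791], [0.0585, 0.1105, 0.0861]]
yel [[-0.0575, 0.0422, 0.0927], [-0.039, 0.0673, 0.0949], [-0.0202, 0.0915, 0.0967]]
jawblue [[-0.0464, -0.1039, 0.0829], [0.0145, 0.1126, 0.0863], [0.0484, 0.1291, 0.0885]]
(array([ 60, 189, 169, 146, 197, 158, 153, 203, 147, 175, 184, 157, 198,
       150, 193, 162, 182, 178, 177, 182, 170, 185,  78,   0,   0,   0,
       532, 286, 270, 272]), array([0.04151343, 0.04383078, 0.04614814, 0.0484655 , 0.05078285,
       0.05310021, 0.05541757, 0.05773493, 0.06005228, 0.06236964,
       0.064687  , 0.06700435, 0.06932171, 0.07163907, 0.07395642,
       0.07627378, 0.07859114, 0.0809085 , 0.08322585, 0.08554321,
       0.08786057, 0.09017792, 0.09249528, 0.09481264, 0.09712999,
       0.09944735, 0.10176471, 0.10408207, 0.10639942, 0.10871678,
       0.11103414]))
ball [-0.05089133 -0.16196881  0.10229312] 1.4918520384333849 51 [-0.05339215 -0.16040927  0.12851811]
axis-ish [-0.01374494 -0.16096701  0.07873936]
```

In the vise frame (yaw −10.8°):

| Item | Position |
|---|---|
| Dish centre | (−80, −81) mm |
| Pad face | y = −26.5 mm |
| Lorry | y = 42 to 93 mm |
| Fixed face | y = 102 mm |
| Ball | about (−52, −161, 97) mm, so the handle is at about −0.95 rad |

Snug should come after about 78 mm of travel. I now go above the dish, near its +y lip.

```bash
python3 -c "
from h import *
g=fromv([-0.080,-0.071,0.10]);print(g)
plan(g,TH,5,step=.05)"
```

```text
[0.45811295 0.03524811 0.1       ]
clock 1.75 p [0.5011 0.0486 0.3004] ang -10.92 F [0.9 1.3 0.2] tilt [-4.e-04 -4.e-03 -1.e+00] q [-0.3   0.45  0.18  1.85 -0.11  0.85 -0.26]
{"dx":-0.0052,"dy":-0.0095,"dz":0.0488,"yaw":-0.002}
{"dx":-0.0051,"dy":-0.0095,"dz":0.0488,"yaw":-0.000}
{"dx":-0.0051,"dy":-0.0095,"dz":0.0488,"yaw":-0.000}
{"dx":-0.0051,"dy":-0.0095,"dz":0.0488,"yaw":-0.000}
{"dx":-0.0006,"dy":-0.0010,"dz":0.0052,"yaw":-0.000}
left [0. 0. 0.] 0.0
```

play_rows(targets=[{"jaw": 1, "dx": -0.005, "dy": -0.01, "dz": 0.045, "yaw": 0}, {"jaw": 1, "dx": -0.005, "dy": -0.01, "dz": 0.045, "yaw": 0}, {"jaw": 1, "dx": -0.005, "dy": -0.01, "dz": 0.045, "yaw": 0}, {"jaw": 1, "dx": -0.005, "dy": -0.01, "dz": 0.045, "yaw": 0}, {"jaw": 1, "dx": 0, "dy": 0, "dz": 0, "yaw": 0}])

```text
clock: 2.25
tool_pos: [0.4596, 0.044, 0.1174]
eef_rot: [0.769, 0.639, 0.004, -0.001]
contact_force: [-0.6, -0.1, 0.1]
opening: 0.002
```

```bash
python3 snap.py wrist w3;python3 snap.py top t3; python3 - <<'E'
from h import *
import pickle
d,st=pickle.load(open('w3.pkl','rb'))
print(tov(np.array(st['tool_pos'])))
f=d['frame'];P=tov(cloud(d,cam(d,st)));hsv=cv2.cvtColor(f,cv2.COLOR_RGB2HSV);H,S,V=[hsv[...,i].astype(int) for i in range(3)]
roi=d['z_map']>0
red=((H<6)|(H>174))&(S>150)&(V>50)&roi&(P[...,1]<0)&(P[...,2]>.05)
q=P[red];lips=q[q[:,2]>.082];print('lips',np.percentile(lips,[2,50,98],axis=0).round(4))
br=(H>=4)&(H<20)&(S>60)&roi
for n,c in [('pad',P[br&(P[...,1]<0)&(P[...,2]>.082)&(abs(P[...,0])<.05)]),('yel',P[(H>20)&(H<32)&(S>150)&roi&(P[...,2]>.09)]),('bed',P[(H>100)&(H<128)&(S>100)&roi&(P[...,2]>.02)&(P[...,2]<.036)&(P[...,1]>-.02)])]:
    if len(c):print(n,np.percentile(c,[1,50,99],axis=0).round(4).tolist())
c=P[br&(P[...,1]>0.095)&(P[...,2]>.07)]; print('ff',np.percentile(c[:,1],[1,5]) if len(c) else None)
E
```

```text
2.25 [0.45956962 0.04397201 0.11742661] 0.091 [-0.6 -0.1  0.1]
2.3 [0.46224156 0.04448959 0.1198543 ] 0.08 [-0.4  0.6  0.2]
[-0.08020383 -0.06215767  0.11742661]
lips [[-0.0974 -0.0609  0.0826]
 [-0.079  -0.0539  0.0884]
 [-0.0611 -0.0521  0.1343]]
pad [[-0.0494, -0.0441, 0.0827], [-0.0016, -0.0318, 0.0849], [0.049, -0.0268, 0.2069]]
yel [[-0.0858, -0.044, 0.0907], [-0.0391, 0.05, 0.0949], [-0.0198, 0.0591, 0.2068]]
bed [[-0.0473, -0.0193, 0.022], [0.0134, 0.0142, 0.0288], [0.0492, 0.0451, 0.0305]]
ff None
```

View pics/w3.png

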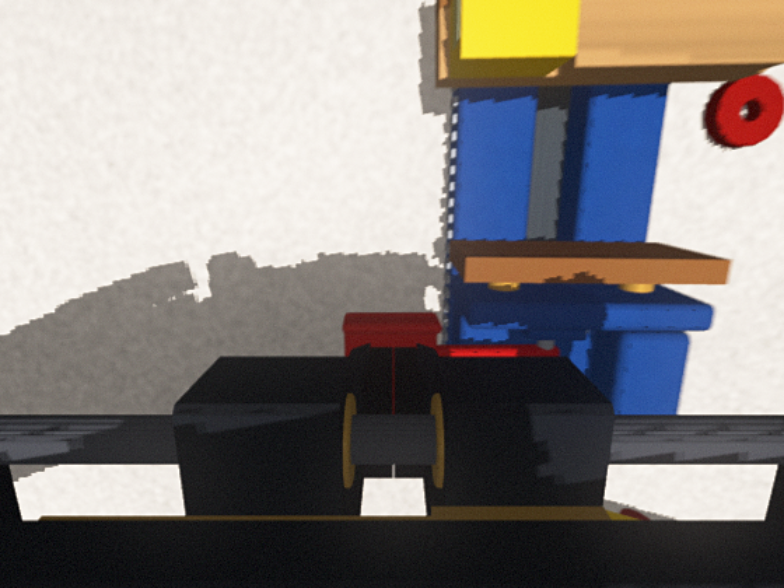

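The +y lip sits at y≈−54 mm, and the shut fingers are centred on the dish in x, 8 mm too far along +y. I shift back and come down.

play_rows(targets=[{"jaw": 1, "dx": -0.01, "dy": 0, "dz": 0.005, "yaw": 0}, {"jaw": 1, "dx": 0, "dy": 0, "dz": 0.015, "yaw": 0}, {"jaw": 1, "dx": 0, "dy": 0, "dz": 0.01, "yaw": 0}, {"jaw": 1, "dx": 0, "dy": 0, "dz": 0.005, "yaw": 0}, {"jaw": 1, "dx": 0, "dy": 0, "dz": 0, "yaw": 0}])

```text
clock: 2.85
tool_pos: [0.4727, 0.0352, 0.094]
eef_rot: [0.769, 0.639, 0.018, 0.008]
contact_force: [0.2, -0.1, 0.1]
opening: 0.007
```

```bash
cat > s.py <<'E'
from h import *
st=r.get_state();M=R.from_quat(st['eef_rot']).as_matrix()
print('t',st['clock'],'v',tov(np.array(st['tool_pos'])).round(4),'Fv',tov(np.array(st['contact_force'])+O).round(1),'tilt',M[2].round(3),'ang-err',np.degrees(np.arctan2(M[1,1],M[0,1])-TH).round(2))
E
python3 s.py
```

```text
t 2.85 v [-0.0656 -0.0683  0.094 ] Fv [ 0.2 -0.   0.1] tilt [ 0.017  0.034 -0.999] ang-err 0.3
```

```bash
python3 -c "
from h import *
st=r.get_state();print(st['q'].round(3),st['qd'].round(3),st['eef_rot'].round(4),st['tool_pos'].round(4))"
```

```text
[-0.192  0.758  0.039  2.174 -0.18   0.175 -0.171] [ 0.002 -0.02   0.006 -0.009  0.002  0.007  0.001] [0.7686 0.6395 0.0177 0.0077] [0.4727 0.0352 0.094 ]
```

play_rows(targets=[{"jaw": 1, "dx": 0, "dy": 0, "dz": 0, "yaw": 0}, {"jaw": 1, "dx": 0, "dy": 0, "dz": 0, "yaw": 0}, {"jaw": 1, "dx": 0, "dy": 0, "dz": 0, "yaw": 0}, {"jaw": 1, "dx": 0, "dy": 0, "dz": 0, "yaw": 0}, {"jaw": 1, "dx": 0, "dy": 0, "dz": 0, "yaw": 0}])

```text
clock: 3.35
tool_pos: [0.4738, 0.0352, 0.0958]
eef_rot: [0.769, 0.639, 0.019, 0.009]
contact_force: [-0.0, -0.2, 0.2]
opening: 0.004
```

```bash
python3 s.py; python3 -c "
from h import *
st=r.get_state();print(st['q'].round(3),st['qd'].round(3),st['eef_rot'].round(4),st['tool_pos'].round(4))"
```

```text
t 3.35 v [-0.0645 -0.0681  0.0958] Fv [ 0.  -0.2  0.2] tilt [ 0.018  0.037 -0.999] ang-err 0.31
[-0.193  0.754  0.04   2.172 -0.18   0.177 -0.171] [ 0.001 -0.003  0.    -0.     0.    -0.     0.002] [0.7685 0.6395 0.019  0.0085] [0.4738 0.0352 0.0958]
```

play_rows(targets=[{"jaw": 1, "dx": 0, "dy": -0.015, "dz": 0, "yaw": 0}, {"jaw": 1, "dx": 0, "dy": -0.01, "dz": 0, "yaw": 0}, {"jaw": 1, "dx": 0, "dy": -0.01, "dz": 0, "yaw": 0}, {"jaw": 1, "dx": 0, "dy": 0, "dz": 0, "yaw": 0}, {"jaw": 1, "dx": 0, "dy": 0, "dz": 0, "yaw": 0}])

```text
clock: 3.85
tool_pos: [0.4387, 0.042, 0.0945]
eef_rot: [0.768, 0.64, 0.02, 0.009]
contact_force: [0.4, 0.6, -0.4]
opening: 0.004
```

```bash
python3 s.py; python3 -c "
from h import *
st=r.get_state();print(st['q'].round(3),st['qd'].round(3),st['eef_rot'].round(4),st['tool_pos'].round(4))"
```

```text
t 3.85 v [-0.1004 -0.068   0.0945] Fv [ 0.3  0.6 -0.4] tilt [ 0.018  0.039 -0.999] ang-err 0.31
[-0.211  0.743  0.02   2.273 -0.197  0.085 -0.183] [-0.004 -0.001 -0.005  0.017 -0.001  0.002 -0.   ] [0.7685 0.6395 0.0195 0.009 ] [0.4387 0.042  0.0945]
```

play_rows(targets=[{"jaw": 1, "dx": 0, "dy": 0.015, "dz": 0.004, "yaw": 0}, {"jaw": 1, "dx": 0, "dy": 0.005, "dz": 0.004, "yaw": 0}, {"jaw": 1, "dx": 0, "dy": 0, "dz": 0.004, "yaw": 0}, {"jaw": 1, "dx": 0, "dy": 0, "dz": 0.002, "yaw": 0}, {"jaw": 1, "dx": 0, "dy": 0, "dz": 0, "yaw": 0}])

```text
clock: 4.35
tool_pos: [0.4591, 0.037, 0.0805]
eef_rot: [0.769, 0.639, 0.019, 0.009]
contact_force: [1.0, -1.1, 1.0]
opening: 0.003
```

```bash
python3 s.py; python3 -c "
from h import *
st=r.get_state();print(st['q'].round(3))"
```

```text
t 4.35 v [-0.0794 -0.0691  0.0805] Fv [ 1.2 -0.9  1. ] tilt [ 0.017  0.038 -0.999] ang-err 0.2
[-0.194  0.781  0.023  2.221 -0.189  0.1   -0.174]
```

Good, just above the dish floor. I move 5 mm inward and press gently.

play_rows(targets=[{"jaw": 1, "dx": 0, "dy": 0.005, "dz": 0.003, "yaw": 0}, {"jaw": 1, "dx": 0, "dy": 0, "dz": 0.003, "yaw": 0}, {"jaw": 1, "dx": 0, "dy": 0, "dz": 0.003, "yaw": 0}, {"jaw": 1, "dx": 0, "dy": 0, "dz": 0.003, "yaw": 0}, {"jaw": 1, "dx": 0, "dy": 0, "dz": 0.001, "yaw": 0}])

```text
clock: 4.85
tool_pos: [0.4602, 0.0368, 0.0686]
eef_rot: [0.769, 0.639, 0.016, 0.006]
contact_force: [-2.1, -0.9, 11.8]
opening: 0.005
```

```bash
python3 s.py; python3 -c "
from h import *
st=r.get_state();print(st['q'].round(3))"
```

```text
t 4.85 v [-0.0782 -0.069   0.0686] Fv [-1.9 -1.3 11.8] tilt [ 0.017  0.03  -0.999] ang-err 0.29
[-0.186  0.807  0.016  2.214 -0.189  0.087 -0.171]
```

The lever is about 6 mm down at 12 N. I slide along +y at modest speed, holding it down.

play_rows(targets=[{"jaw": 1, "dx": 0, "dy": 0, "dz": 0.003, "yaw": 0}, {"jaw": 1, "dx": 0.003, "dy": 0, "dz": 0.002, "yaw": 0}, {"jaw": 1, "dx": 0.005, "dy": 0, "dz": 0.002, "yaw": 0}, {"jaw": 1, "dx": 0.005, "dy": 0, "dz": 0.001, "yaw": 0}, {"jaw": 1, "dx": 0.005, "dy": 0, "dz": 0.001, "yaw": 0}])

```text
clock: 5.35
tool_pos: [0.4615, 0.0509, 0.0632]
eef_rot: [0.771, 0.637, 0.014, 0.007]
contact_force: [-2.3, -2.0, 13.0]
opening: 0.006
```

```bash
python3 s.py; python3 -c "
from h import *
st=r.get_state();print(st['q'].round(3))"
```

```text
t 5.35 v [-0.0796 -0.055   0.0632] Fv [-1.8 -2.4 13. ] tilt [ 0.013  0.029 -0.999] ang-err -0.04
[-0.223  0.82   0.023  2.207 -0.206  0.085 -0.191]
```

play_rows(targets=[{"jaw": 1, "dx": 0.007, "dy": 0, "dz": 0.001, "yaw": 0}, {"jaw": 1, "dx": 0.007, "dy": 0, "dz": 0.001, "yaw": 0}, {"jaw": 1, "dx": 0.007, "dy": 0, "dz": 0.001, "yaw": 0}, {"jaw": 1, "dx": 0.007, "dy": 0, "dz": 0.001, "yaw": 0}, {"jaw": 1, "dx": 0.007, "dy": 0, "dz": 0.001, "yaw": 0}])

```text
clock: 5.85
tool_pos: [0.4674, 0.0816, 0.0627]
eef_rot: [0.773, 0.635, 0.013, 0.009]
contact_force: [-1.7, -2.1, 13.4]
opening: 0.004
```

```bash
python3 s.py; python3 snap.py wrist w4
```

```text
t 5.85 v [-0.0795 -0.0237  0.0627] Fv [-1.3 -2.4 13.4] tilt [ 0.009  0.031 -0.999] ang-err -0.39
5.85 [0.46743167 0.08163934 0.06270972] 0.157 [-1.7 -2.1 13.4]
```

View pics/w4.png

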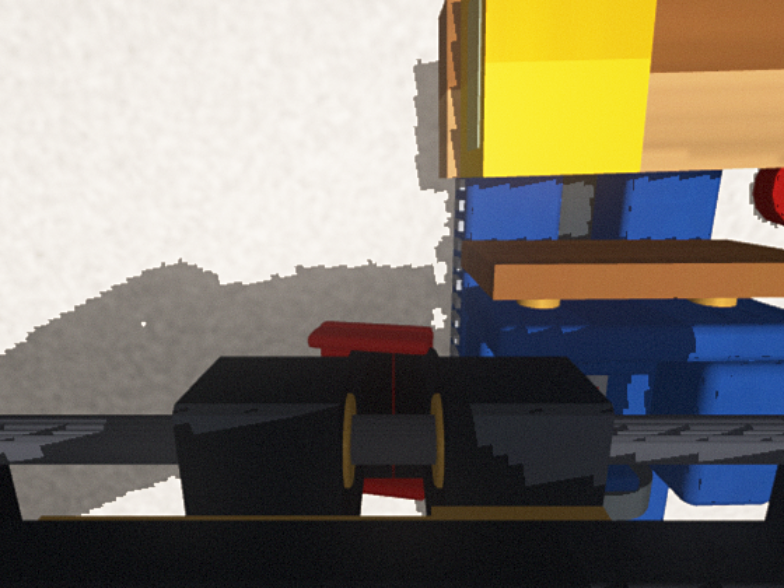

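The jaw is following: the pad is at row ~250 and the lorry's edge at ~180. I measure the gap.

```bash
cat > gap.py <<'E'
import sys,pickle
from h import *
d,st=pickle.load(open(sys.argv[1]+'.pkl','rb'))
f=d['frame'];P=tov(cloud(d,cam(d,st)));hsv=cv2.cvtColor(f,cv2.COLOR_RGB2HSV);H,S,V=[hsv[...,i].astype(int) for i in range(3)]
ok=d['z_map']>0
br=(H>=4)&(H<20)&(S>60)&ok&(P[...,2]>.081)&(P[...,2]<.088)&(abs(P[...,0])<.055)
h,e=np.histogram(P[br][:,1],np.arange(-.05,.12,.002))
print([(round(a,3),int(b)) for a,b in zip(e,h) if b>0])
y=P[(H>20)&(H<32)&(S>150)&ok&(P[...,2]>.09)&(P[...,2]<.099)];print('cab y',np.percentile(y[:,1],[1,99]),'x',np.percentile(y[:,0],[1,99]))
E
python3 gap.py w4
```

```text
[(np.float64(0.006), 11), (np.float64(0.008), 890), (np.float64(0.01), 1051), (np.float64(0.012), 1024), (np.float64(0.014), 1060), (np.float64(0.016), 1093), (np.float64(0.018), 468), (np.float64(0.048), 1), (np.float64(0.062), 1), (np.float64(0.068), 1), (np.float64(0.08), 1), (np.float64(0.082), 1)]
cab y [0.04251361 0.07896289] x [-0.05746988 -0.0199596 ]
```

play_rows(targets=[{"jaw": 1, "dx": 0.006, "dy": 0, "dz": 0.001, "yaw": 0}, {"jaw": 1, "dx": 0.006, "dy": 0, "dz": 0.001, "yaw": 0}, {"jaw": 1, "dx": 0.005, "dy": 0, "dz": 0.001, "yaw": 0}, {"jaw": 1, "dx": 0.003, "dy": 0, "dz": 0.001, "yaw": 0}, {"jaw": 1, "dx": 0.002, "dy": 0, "dz": 0.001, "yaw": 0}])

```text
clock: 6.4
tool_pos: [0.4718, 0.1041, 0.0623]
eef_rot: [0.772, 0.635, 0.014, 0.01]
contact_force: [-3.0, -2.3, 13.7]
opening: 0.004
```

```bash
python3 s.py
```

```text
t 6.4 v [-0.0794 -0.0008  0.0623] Fv [-2.5 -2.8 13.7] tilt [ 0.01   0.033 -0.999] ang-err -0.36
```

play_rows(targets=[{"jaw": 1, "dx": 0.002, "dy": 0, "dz": 0.001, "yaw": 0}, {"jaw": 1, "dx": 0.002, "dy": 0, "dz": 0.001, "yaw": 0}, {"jaw": 1, "dx": 0.002, "dy": 0, "dz": 0.001, "yaw": 0}, {"jaw": 1, "dx": 0.002, "dy": 0, "dz": 0.001, "yaw": 0}, {"jaw": 1, "dx": 0.002, "dy": 0, "dz": 0.001, "yaw": 0}])

```text
clock: 6.9
tool_pos: [0.4728, 0.1098, 0.0619]
eef_rot: [0.774, 0.633, 0.013, 0.011]
contact_force: [-3.7, -4.3, 13.9]
opening: 0.003
```

```bash
python3 s.py
```

```text
t 6.9 v [-0.0795  0.0049  0.0619] Fv [-2.8 -4.9 13.9] tilt [ 0.006  0.034 -0.999] ang-err -0.58
```

play_rows(targets=[{"jaw": 1, "dx": 0.002, "dy": 0, "dz": 0.001, "yaw": 0}, {"jaw": 1, "dx": 0.002, "dy": 0, "dz": 0.001, "yaw": 0}, {"jaw": 1, "dx": 0.002, "dy": 0, "dz": 0.001, "yaw": 0}, {"jaw": 1, "dx": 0.001, "dy": 0, "dz": 0.001, "yaw": 0}, {"jaw": 1, "dx": 0.001, "dy": 0, "dz": 0.001, "yaw": 0}])

```text
clock: 7.4
tool_pos: [0.4732, 0.1123, 0.0616]
eef_rot: [0.775, 0.632, 0.012, 0.013]
contact_force: [-2.3, -2.9, 13.3]
opening: 0.007
```

```bash
python3 s.py; python3 snap.py wrist w5; python3 gap.py w5
```

```text
t 7.4 v [-0.0796  0.0075  0.0616] Fv [-1.8 -3.3 13.3] tilt [ 0.002  0.035 -0.999] ang-err -0.8
7.4 [0.47324016 0.11231745 0.06160593] 0.013 [-2.3 -2.9 13.3]
[(np.float64(0.038), 350), (np.float64(0.04), 1031), (np.float64(0.042), 1039), (np.float64(0.044), 1047), (np.float64(0.046), 867), (np.float64(0.048), 548), (np.float64(0.056), 1), (np.float64(0.06), 1), (np.float64(0.066), 1), (np.float64(0.074), 1), (np.float64(0.078), 1), (np.float64(0.086), 1), (np.float64(0.088), 1), (np.float64(0.094), 2), (np.float64(0.096), 2), (np.float64(0.102), 1267), (np.float64(0.104), 1286), (np.float64(0.106), 1332), (np.float64(0.108), 1327), (np.float64(0.11), 668)]
cab y [0.05017302 0.09897022] x [-0.05717895 -0.01960232]
```

View pics/w5.png

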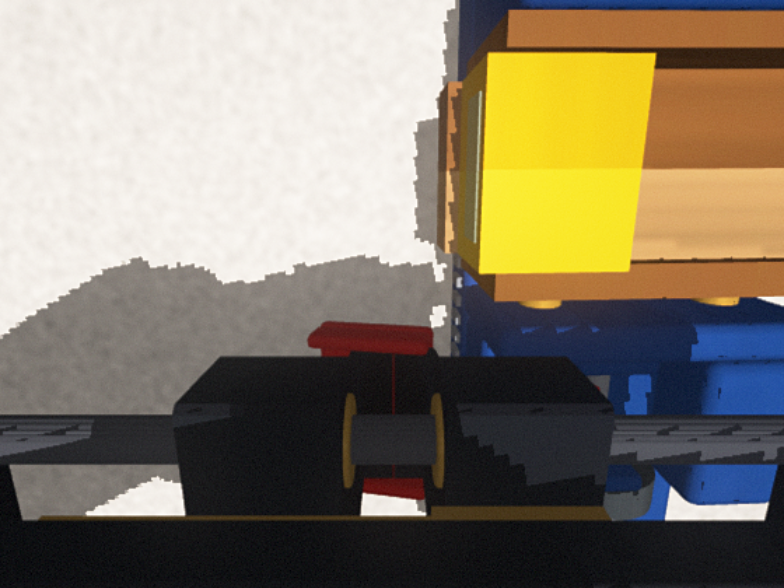

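The pad touches the lorry at y≈50 mm and about 2–3 mm is left to the fixed face (102 mm). I continue with slightly bigger commands, since small ones get lost in friction.

play_rows(targets=[{"jaw": 1, "dx": 0.003, "dy": 0, "dz": 0.001, "yaw": -0.005}, {"jaw": 1, "dx": 0.003, "dy": 0, "dz": 0.001, "yaw": -0.005}, {"jaw": 1, "dx": 0.003, "dy": 0, "dz": 0.001, "yaw": 0}, {"jaw": 1, "dx": 0.003, "dy": 0, "dz": 0.001, "yaw": 0}, {"jaw": 1, "dx": 0.003, "dy": 0, "dz": 0.001, "yaw": 0}])

```text
clock: 7.95
tool_pos: [0.4739, 0.1163, 0.0612]
eef_rot: [0.775, 0.632, 0.007, 0.017]
contact_force: [-2.2, -6.9, 14.1]
opening: 0.003
```

```bash
python3 s.py; python3 snap.py wrist w6; python3 gap.py w6
```

```text
t 7.95 v [-0.0796  0.0116  0.0612] Fv [-0.8 -7.2 14.1] tilt [-0.01   0.035 -0.999] ang-err -0.81
7.95 [0.47392988 0.11628594 0.06116902] 0.052 [-2.2 -6.9 14.1]
[(np.float64(0.042), 543), (np.float64(0.044), 1037), (np.float64(0.046), 1042), (np.float64(0.048), 1049), (np.float64(0.05), 709), (np.float64(0.052), 434), (np.float64(0.056), 2), (np.float64(0.058), 1), (np.float64(0.06), 1), (np.float64(0.07), 1), (np.float64(0.072), 1), (np.float64(0.076), 1), (np.float64(0.082), 1), (np.float64(0.086), 1), (np.float64(0.098), 1), (np.float64(0.102), 558), (np.float64(0.104), 793), (np.float64(0.106), 1318), (np.float64(0.108), 1333), (np.float64(0.11), 646)]
cab y [0.05373422 0.1024817 ] x [-0.05713427 -0.01951426]
```

play_rows(targets=[{"jaw": 1, "dx": 0.003, "dy": 0, "dz": 0.001, "yaw": 0}, {"jaw": 1, "dx": 0.004, "dy": 0, "dz": 0.001, "yaw": 0}, {"jaw": 1, "dx": 0.004, "dy": 0, "dz": 0.001, "yaw": 0}, {"jaw": 1, "dx": 0.004, "dy": 0, "dz": 0.001, "yaw": 0}, {"jaw": 1, "dx": 0.004, "dy": 0, "dz": 0.001, "yaw": 0}])

```text
clock: 8.5
tool_pos: [0.4737, 0.1164, 0.0605]
eef_rot: [0.78, 0.625, -0.002, 0.023]
contact_force: [-3.8, -8.4, 14.8]
opening: 0.005
```

```bash
python3 s.py; python3 snap.py wrist w7; python3 gap.py w7
```

```text
t 8.5 v [-0.0799  0.0116  0.0605] Fv [-2.2 -9.  14.8] tilt [-0.032  0.033 -0.999] ang-err -1.74
8.5 [0.47365276 0.11638408 0.06049182] 0.067 [-3.8 -8.4 14.8]
[(np.float64(0.042), 534), (np.float64(0.044), 1050), (np.float64(0.046), 1040), (np.float64(0.048), 1059), (np.float64(0.05), 598), (np.float64(0.052), 498), (np.float64(0.058), 1), (np.float64(0.088), 1), (np.float64(0.09), 1), (np.float64(0.094), 1), (np.float64(0.096), 1), (np.float64(0.098), 2), (np.float64(0.102), 530), (np.float64(0.104), 954), (np.float64(0.106), 1363), (np.float64(0.108), 1376), (np.float64(0.11), 666), (np.float64(0.112), 1)]
cab y [0.05371778 0.10264659] x [-0.05712391 -0.01950449]
```

View pics/w7.png

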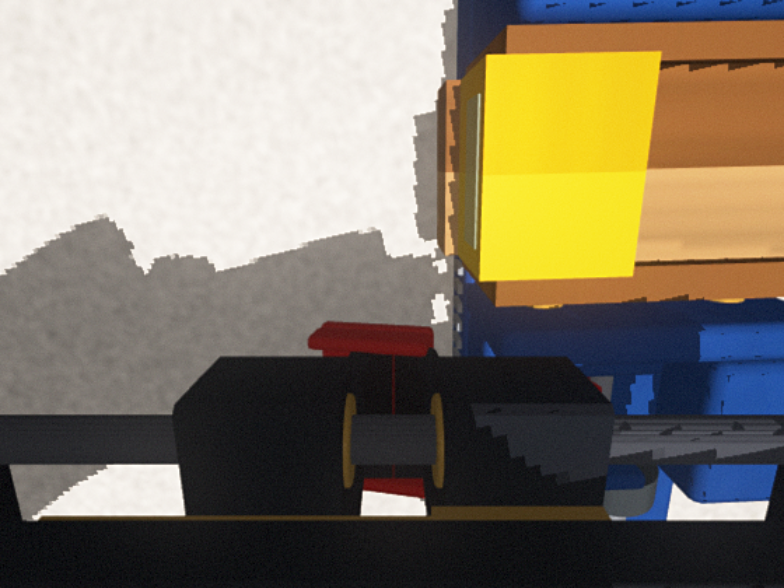

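The jaw has stalled: y stayed at 11.6 mm while the force rose to 9 N, and the lorry spans 53.7–102.6 mm between pad and fixed face. It is snug, so I let the lever rise while keeping a light push.

play_rows(targets=[{"jaw": 1, "dx": 0.003, "dy": 0, "dz": -0.003, "yaw": 0}, {"jaw": 1, "dx": 0.003, "dy": 0, "dz": -0.004, "yaw": 0}, {"jaw": 1, "dx": 0.003, "dy": 0, "dz": -0.005, "yaw": 0}, {"jaw": 1, "dx": 0.002, "dy": 0, "dz": -0.005, "yaw": 0}, {"jaw": 1, "dx": 0.001, "dy": 0, "dz": -0.005, "yaw": 0}])

```text
clock: 9.05
tool_pos: [0.479, 0.1145, 0.0848]
eef_rot: [0.785, 0.619, -0.005, 0.031]
contact_force: [-1.0, -2.2, -0.8]
opening: 0.008
```

```bash
python3 s.py
```

```text
t 9.05 v [-0.0743  0.0107  0.0848] Fv [-0.6 -2.4 -0.8] tilt [-0.047  0.043 -0.998] ang-err -2.6
```

play_rows(targets=[{"jaw": 1, "dx": -0.005, "dy": -0.003, "dz": -0.008, "yaw": 0}, {"jaw": 1, "dx": 0, "dy": 0, "dz": -0.03, "yaw": 0}, {"jaw": 1, "dx": 0, "dy": 0, "dz": -0.045, "yaw": 0}, {"jaw": 1, "dx": -0.02, "dy": 0, "dz": -0.045, "yaw": 0.03}, {"jaw": 1, "dx": -0.04, "dy": 0, "dz": -0.02, "yaw": -0.07}])

```text
clock: 9.55
tool_pos: [0.4546, 0.0669, 0.2381]
eef_rot: [0.767, 0.641, -0.006, 0.028]
contact_force: [0.8, -1.2, -0.6]
opening: 0.005
```

```bash
python3 s.py; python3 -c "
from h import *
plan(fromv([-.05,-.083-.12,.24]),TH,10)"
```

```text
t 9.55 v [-0.0893 -0.0406  0.2381] Fv [ 1.  -1.1 -0.6] tilt [-0.045  0.036 -0.998] ang-err 0.56
clock 9.55 p [0.4546 0.0669 0.2381] ang -10.24 F [ 0.8 -1.2 -0.6] tilt [-0.0452  0.0361 -0.9983] q [-0.49  0.49  0.31  2.08 -0.16  0.58 -0.26]
{"dx":-0.0438,"dy":0.0102,"dz":0.0019,"yaw":0.010}
{"dx":-0.0437,"dy":0.0106,"dz":0.0019,"yaw":-0.000}
{"dx":-0.0437,"dy":0.0106,"dz":0.0019,"yaw":-0.000}
{"dx":-0.0312,"dy":0.0076,"dz":0.0013,"yaw":-0.000}
{"dx":0.0000,"dy":0.0000,"dz":0.0000,"yaw":-0.000}
{"dx":0.0000,"dy":0.0000,"dz":0.0000,"yaw":-0.000}
{"dx":0.0000,"dy":0.0000,"dz":0.0000,"yaw":-0.000}
{"dx":0.0000,"dy":0.0000,"dz":0.0000,"yaw":-0.000}
{"dx":0.0000,"dy":0.0000,"dz":0.0000,"yaw":-0.000}
{"dx":0.0000,"dy":0.0000,"dz":0.0000,"yaw":-0.000}
left [0. 0. 0.] 0.0
```

```bash
python3 -c "
from h import *
plan(fromv([.03,-.083,.25]),TH+np.pi/2,15,step=.012)"
```

```text
clock 9.55 p [0.4546 0.0669 0.2381] ang -10.24 F [ 0.8 -1.2 -0.6] tilt [-0.0452  0.0361 -0.9983] q [-0.49  0.49  0.31  2.08 -0.16  0.58 -0.26]
{"dx":-0.0041,"dy":0.0113,"dz":-0.0005,"yaw":-0.140}
{"dx":-0.0057,"dy":0.0106,"dz":-0.0005,"yaw":-0.140}
{"dx":-0.0071,"dy":0.0097,"dz":-0.0004,"yaw":-0.140}
{"dx":-0.0084,"dy":0.0086,"dz":-0.0004,"yaw":-0.140}
{"dx":-0.0095,"dy":0.0074,"dz":-0.0004,"yaw":-0.140}
{"dx":-0.0104,"dy":0.0060,"dz":-0.0004,"yaw":-0.140}
{"dx":-0.0111,"dy":0.0045,"dz":-0.0005,"yaw":-0.140}
{"dx":-0.0116,"dy":0.0029,"dz":-0.0005,"yaw":-0.140}
{"dx":-0.0119,"dy":0.0012,"dz":-0.0005,"yaw":-0.140}
{"dx":-0.0120,"dy":-0.0004,"dz":-0.0006,"yaw":-0.140}
{"dx":-0.0071,"dy":-0.0013,"dz":-0.0004,"yaw":-0.140}
{"dx":0.0000,"dy":0.0000,"dz":0.0000,"yaw":-0.021}
{"dx":0.0000,"dy":0.0000,"dz":0.0000,"yaw":-0.000}
{"dx":0.0000,"dy":0.0000,"dz":0.0000,"yaw":-0.000}
{"dx":0.0000,"dy":0.0000,"dz":0.0000,"yaw":-0.000}
left [0. 0. 0.] 0.0
```

play_rows(targets=[{"jaw": 1, "dx": -0.004, "dy": 0.011, "dz": -0.001, "yaw": -0.14}, {"jaw": 1, "dx": -0.006, "dy": 0.011, "dz": -0.001, "yaw": -0.14}, {"jaw": 1, "dx": -0.007, "dy": 0.01, "dz": 0, "yaw": -0.14}, {"jaw": 1, "dx": -0.008, "dy": 0.009, "dz": 0, "yaw": -0.14}, {"jaw": 1, "dx": -0.01, "dy": 0.007, "dz": 0, "yaw": -0.14}])

```text
clock: 10.05
tool_pos: [0.5055, 0.0349, 0.2497]
eef_rot: [0.488, 0.872, -0.013, 0.026]
contact_force: [0.5, 1.5, -0.3]
opening: 0.004
```

play_rows(targets=[{"jaw": 0.6, "dx": -0.01, "dy": 0.006, "dz": 0, "yaw": -0.14}, {"jaw": 0.6, "dx": -0.011, "dy": 0.004, "dz": 0, "yaw": -0.14}, {"jaw": 0.6, "dx": -0.012, "dy": 0.003, "dz": 0, "yaw": -0.14}, {"jaw": 0.6, "dx": -0.012, "dy": 0.001, "dz": 0, "yaw": -0.14}, {"jaw": 0.6, "dx": -0.012, "dy": 0, "dz": 0, "yaw": -0.14}])

```text
clock: 10.55
tool_pos: [0.5581, 0.0091, 0.2541]
eef_rot: [0.142, 0.99, -0.019, 0.02]
contact_force: [0.3, 0.2, 0.7]
opening: 0.397
```

```bash
python3 s.py; python3 -c "
from h import *
plan(fromv([.03,-.083,.25]),TH+np.pi/2,5,step=.03)"
```

```text
t 10.55 v [ 0.0232 -0.078   0.2541] Fv [0.3 0.3 0.7] tilt [-0.045 -0.033 -0.998] ang-err 84.46
clock 10.55 p [0.5581 0.0091 0.2541] ang 73.66 F [0.3 0.2 0.7] tilt [-0.0447 -0.0328 -0.9985] q [-0.03  0.57 -0.16  1.78  0.19  0.78  0.99]
{"dx":-0.0071,"dy":-0.0042,"dz":0.0046,"yaw":-0.097}
{"dx":0.0000,"dy":0.0000,"dz":0.0000,"yaw":-0.000}
{"dx":0.0000,"dy":0.0000,"dz":0.0000,"yaw":-0.000}
{"dx":0.0000,"dy":0.0000,"dz":0.0000,"yaw":-0.000}
{"dx":0.0000,"dy":0.0000,"dz":0.0000,"yaw":-0.000}
left [0. 0. 0.] 0.0
```

play_rows(targets=[{"jaw": 0.6, "dx": -0.007, "dy": -0.004, "dz": 0.004, "yaw": -0.1}, {"jaw": 0.6, "dx": 0, "dy": 0, "dz": 0, "yaw": 0}, {"jaw": 0.6, "dx": 0, "dy": 0, "dz": 0, "yaw": 0}, {"jaw": 0.6, "dx": 0, "dy": 0, "dz": 0, "yaw": 0}, {"jaw": 0.6, "dx": 0, "dy": 0, "dz": 0, "yaw": 0}])

```text
clock: 11.05
tool_pos: [0.5633, 0.0047, 0.2513]
eef_rot: [0.091, 0.996, -0.019, 0.019]
contact_force: [0.2, -0.6, 0.3]
opening: 0.402
```

```bash
python3 s.py; python3 snap.py wrist w8; python3 snap.py side s8
```

```text
t 11.05 v [ 0.029  -0.0813  0.2513] Fv [ 0.3 -0.5  0.3] tilt [-0.041 -0.035 -0.999] ang-err 90.37
11.05 [0.56328576 0.00471341 0.25131764] 0.012 [ 0.2 -0.6  0.3]
11.1 [0.56330226 0.00481342 0.25134481] 0.008 [ 0.1 -0.1  0. ]
```

View pics/w8.png

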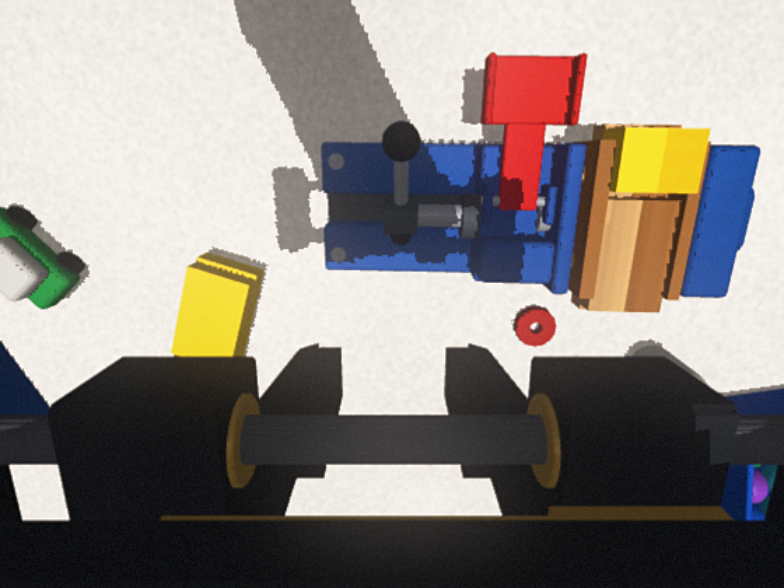

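View pics/s8.png

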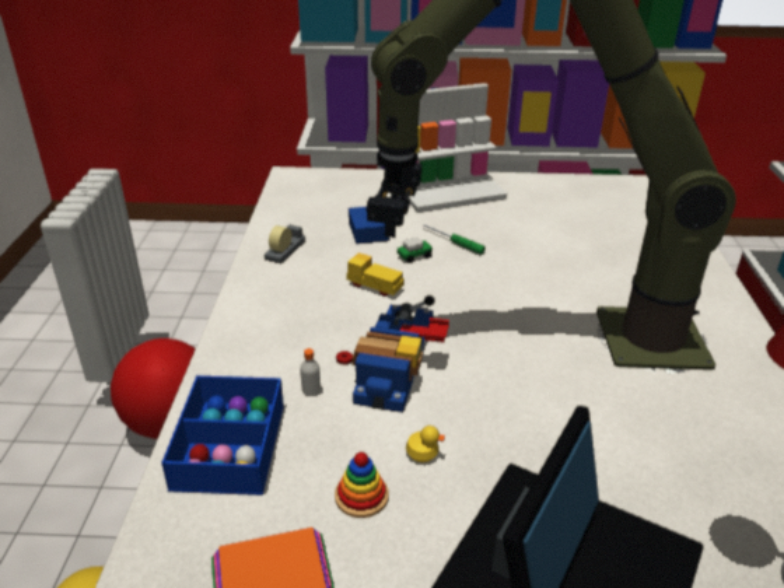

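The wrist view shows the lorry held between both jaws, the lever up, and the ball at (401,141), leaning towards the robot. Next I measure the ball and the pad.

```bash
cat > ball.py <<'E'
import sys,pickle
from h import *
d,st=pickle.load(open(sys.argv[1]+'.pkl','rb'))
T=cam(d,st);f=d['frame'];Pw=cloud(d,T);P=tov(Pw);z=P[...,2]
m=(f.max(-1)<75)&(d['z_map']>0)&(z>.07)&(z<.14)&(P[...,1]>-.11)&(P[...,1]<-.055)&(abs(P[...,0])<.09)
from scipy.optimize import least_squares
k,l,s,c=cv2.connectedComponentsWithStats(m.astype(np.uint8))
i=1+np.argmax(s[1:,4]);q=P[(l==i)];print(s[i]*1.0,c[i],np.percentile(q,[2,50,98],axis=0).round(4).tolist())
sol=least_squares(lambda p:np.linalg.norm(q-p,axis=1)-.012,q.mean(0)-[0,0,.006],loss='soft_l1',f_scale=.001)
b=sol.x;print('ball v',b.round(4),'rms',np.sqrt((sol.fun**2).mean()).round(4))
print('angle from z=.06, x0=0:',np.arctan2(b[0]-.0006,b[2]-.06).round(3),'radius',np.hypot(b[0]-.0006,b[2]-.06).round(4))
E
python3 ball.py w8; python3 gap.py w8
```

```text
[273.  86.  27.  33. 626.] [285.99361022 101.02396166] [[-0.0588, -0.092, 0.0929], [-0.0482, -0.0816, 0.1019], [-0.0369, -0.0715, 0.106]]
ball v [-0.0488 -0.0817  0.0933] rms 0.0006
angle from z=.06, x0=0: -0.977 radius 0.0595
[(np.float64(0.04), 10), (np.float64(0.042), 353), (np.float64(0.044), 237), (np.float64(0.046), 253), (np.float64(0.048), 250), (np.float64(0.05), 239), (np.float64(0.052), 91), (np.float64(0.058), 1), (np.float64(0.06), 1), (np.float64(0.084), 1), (np.float64(0.096), 1), (np.float64(0.1), 36), (np.float64(0.102), 274), (np.float64(0.104), 179), (np.float64(0.106), 146), (np.float64(0.108), 232), (np.float64(0.11), 77), (np.float64(0.112), 2)]
cab y [0.05251011 0.10227986] x [-0.05714516 -0.01965825]
```

Handle at −0.977 rad (radius 59.5 mm, which agrees with the 60 mm given). The preload at lock was about 3–6 N, so I need about +0.9 rad, ending near −0.06 rad. Now to above the ball with the fingers half open.

```bash
python3 -c "
from h import *
st=r.get_state();M=R.from_quat(st['eef_rot']).as_matrix()
g=fromv([-.0488,-.0817,.0933])+.019*M[:,2];print('tcp goal',tov(g),'zaxis',M[:,2])
plan(g+[0,0,.06],TH+np.pi/2,6)
"
```

```text
tcp goal [-0.04800881 -0.08235139  0.07432766] zaxis [ 0.03448009 -0.04147941 -0.99854423]
clock 11.15 p [0.5634 0.0047 0.2513] ang 79.6 F [-0.4  0.1 -0. ] tilt [-0.0414 -0.0346 -0.9985] q [-0.    0.58 -0.19  1.77  0.21  0.78  1.08]
{"dx":0.0263,"dy":0.0011,"dz":0.0365,"yaw":0.007}
{"dx":0.0263,"dy":0.0010,"dz":0.0365,"yaw":-0.000}
{"dx":0.0263,"dy":0.0010,"dz":0.0365,"yaw":-0.000}
{"dx":0.0030,"dy":0.0001,"dz":0.0042,"yaw":-0.000}
{"dx":0.0000,"dy":0.0000,"dz":0.0000,"yaw":-0.000}
{"dx":0.0000,"dy":0.0000,"dz":0.0000,"yaw":-0.000}
left [0. 0. 0.] 0.0
```

play_rows(targets=[{"jaw": 0.6, "dx": 0.026, "dy": 0.001, "dz": 0.036, "yaw": 0}, {"jaw": 0.6, "dx": 0.026, "dy": 0.001, "dz": 0.036, "yaw": 0}, {"jaw": 0.6, "dx": 0.026, "dy": 0.001, "dz": 0.03, "yaw": 0}, {"jaw": 0.6, "dx": 0, "dy": 0, "dz": 0, "yaw": 0}, {"jaw": 0.6, "dx": 0, "dy": 0, "dz": 0, "yaw": 0}])

```text
clock: 11.65
tool_pos: [0.4921, 0.0193, 0.1452]
eef_rot: [0.091, 0.995, -0.018, 0.023]
contact_force: [-0.0, 0.5, 0.8]
opening: 0.393
```

```bash
python3 s.py; python3 -c "
from h import *
st=r.get_state();M=R.from_quat(st['eef_rot']).as_matrix()
g=fromv([-.0488,-.0817,.0933])+.019*M[:,2];print('tcp goal',tov(g))
plan(g,TH+np.pi/2,6,step=.02)
"; python3 snap.py wrist w9
```

```text
t 11.65 v [-0.0436 -0.0803  0.1452] Fv [-0.1  0.4  0.8] tilt [-0.049 -0.032 -0.998] ang-err 90.34
tcp goal [-0.04785706 -0.08229284  0.07433268]
clock 11.65 p [0.4921 0.0193 0.1452] ang 79.54 F [-0.   0.5  0.8] tilt [-0.0494 -0.0315 -0.9983] q [-0.1   0.66 -0.1   2.09  0.3   0.37  0.93]
{"dx":0.0022,"dy":0.0001,"dz":0.0199,"yaw":0.006}
{"dx":0.0022,"dy":0.0001,"dz":0.0199,"yaw":-0.000}
{"dx":0.0022,"dy":0.0001,"dz":0.0199,"yaw":-0.000}
{"dx":0.0012,"dy":0.0000,"dz":0.0110,"yaw":-0.000}
{"dx":0.0000,"dy":0.0000,"dz":0.0000,"yaw":-0.000}
{"dx":0.0000,"dy":0.0000,"dz":0.0000,"yaw":-0.000}
left [0. 0. 0.] 0.0
11.65 [0.49214391 0.01933481 0.14519548] 0.051 [-0.   0.5  0.8]
```

View pics/w9.png

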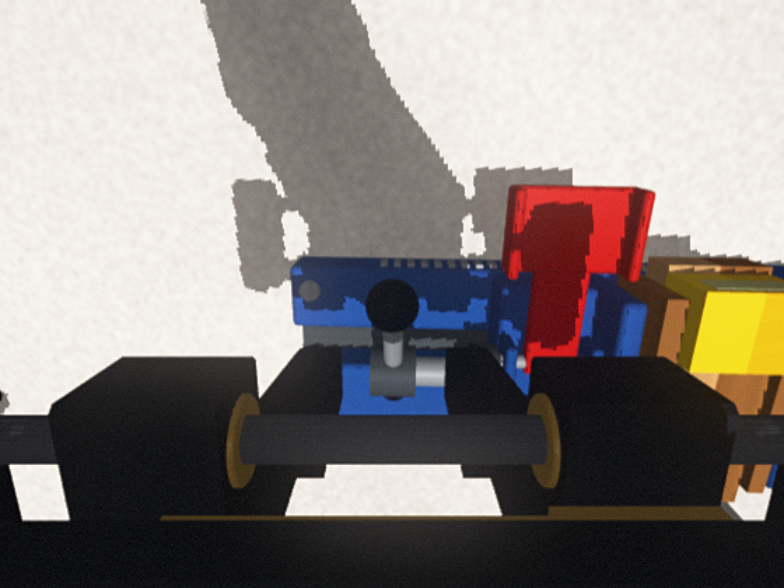

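The ball is at (392,306), centred between the fingers, and the lever's lip at (512,190) is clear of the right finger. Going down.

play_rows(targets=[{"jaw": 0.6, "dx": 0.003, "dy": 0, "dz": 0.02, "yaw": 0}, {"jaw": 0.6, "dx": 0.003, "dy": 0, "dz": 0.02, "yaw": 0}, {"jaw": 0.6, "dx": 0.003, "dy": 0, "dz": 0.018, "yaw": 0}, {"jaw": 0.6, "dx": 0.002, "dy": 0, "dz": 0.008, "yaw": 0}, {"jaw": 0.6, "dx": 0, "dy": 0, "dz": 0, "yaw": 0}])

```text
clock: 12.2
tool_pos: [0.4955, 0.0193, 0.0822]
eef_rot: [0.092, 0.995, -0.016, 0.033]
contact_force: [-0.1, 0.9, -0.2]
opening: 0.403
```

```bash
python3 s.py; python3 -c "
from h import *
st=r.get_state();M=R.from_quat(st['eef_rot']).as_matrix()
g=fromv([-.0488,-.0817,.0933])+.019*M[:,2];print('tcp goal',tov(g))
plan(g,TH+np.pi/2,3,step=.02)
"
```

```text
t 12.2 v [-0.0403 -0.0797  0.0822] Fv [-0.2  0.9 -0.2] tilt [-0.068 -0.025 -0.997] ang-err 90.13
tcp goal [-0.04750735 -0.08217002  0.07434985]
clock 12.2 p [0.4955 0.0193 0.0822] ang 79.33 F [-0.1  0.9 -0.2] tilt [-0.068  -0.025  -0.9974] q [-0.15  0.79 -0.02  2.14  0.34  0.17  0.89]
{"dx":0.0077,"dy":-0.0023,"dz":0.0074,"yaw":0.002}
{"dx":0.0000,"dy":0.0000,"dz":0.0000,"yaw":-0.000}
{"dx":0.0000,"dy":0.0000,"dz":0.0000,"yaw":-0.000}
left [0. 0. 0.] 0.0
```

play_rows(targets=[{"jaw": 0.6, "dx": 0.008, "dy": -0.002, "dz": 0.004, "yaw": 0}, {"jaw": 0.6, "dx": 0.002, "dy": 0, "dz": 0.004, "yaw": 0}, {"jaw": 0.6, "dx": 0.001, "dy": 0, "dz": 0.001, "yaw": 0}, {"jaw": 0.6, "dx": 0, "dy": 0, "dz": 0, "yaw": 0}, {"jaw": 0.6, "dx": 0, "dy": 0, "dz": 0, "yaw": 0}])

```text
clock: 12.7
tool_pos: [0.4903, 0.0194, 0.0757]
eef_rot: [0.093, 0.995, -0.014, 0.038]
contact_force: [0.4, 0.3, -0.7]
opening: 0.398
```

```bash
python3 s.py; python3 -c "
from h import *
st=r.get_state();M=R.from_quat(st['eef_rot']).as_matrix()
g=fromv([-.0488,-.0817,.0933])+.019*M[:,2];print('tcp goal',tov(g))
plan(g,TH+np.pi/2,1,step=.02)
"
```

```text
t 12.7 v [-0.0454 -0.0806  0.0757] Fv [ 0.3  0.3 -0.7] tilt [-0.078 -0.021 -0.997] ang-err 90.04
tcp goal [-0.04732447 -0.08210458  0.0743617 ]
clock 12.7 p [0.4903 0.0194 0.0757] ang 79.24 F [ 0.4  0.3 -0.7] tilt [-0.0776 -0.0214 -0.9968] q [-0.17  0.8   0.01  2.16  0.35  0.12  0.88]
{"dx":0.0020,"dy":-0.0015,"dz":0.0012,"yaw":0.001}
left [0. 0. 0.] 0.0
```

Within 2 mm. I close on the ball.

play_rows(squeeze=25, targets=[{"jaw": 0.7, "dx": 0.001, "dy": -0.001, "dz": 0, "yaw": 0}, {"jaw": 0.8, "dx": 0, "dy": 0, "dz": 0, "yaw": 0}, {"jaw": 1, "dx": 0, "dy": 0, "dz": 0, "yaw": 0}, {"jaw": 1, "dx": 0, "dy": 0, "dz": 0, "yaw": 0}, {"jaw": 1, "dx": 0, "dy": 0, "dz": 0, "yaw": 0}])

```text
clock: 13.2
tool_pos: [0.4893, 0.0174, 0.0762]
eef_rot: [0.094, 0.995, -0.015, 0.038]
contact_force: [-0.0, -1.6, 0.3]
opening: 0.246
```

```bash
python3 s.py
```

```text
t 13.2 v [-0.0461 -0.0827  0.0762] Fv [ 0.3 -1.5  0.3] tilt [-0.078 -0.023 -0.997] ang-err 89.97
```

play_rows(targets=[{"jaw": 1, "dx": -0.003, "dy": 0, "dz": -0.004, "yaw": 0}, {"jaw": 1, "dx": -0.003, "dy": 0, "dz": -0.004, "yaw": 0}, {"jaw": 1, "dx": -0.004, "dy": 0, "dz": -0.004, "yaw": 0}, {"jaw": 1, "dx": -0.004, "dy": 0, "dz": -0.003, "yaw": 0}, {"jaw": 1, "dx": -0.004, "dy": 0, "dz": -0.003, "yaw": 0}])

```text
clock: 13.7
tool_pos: [0.5056, 0.0141, 0.0936]
eef_rot: [0.094, 0.995, -0.015, 0.035]
contact_force: [3.4, -2.0, -21.6]
opening: 0.24
```

```bash
cat > th.py <<'E'
from h import *
st=r.get_state();M=R.from_quat(st['eef_rot']).as_matrix()
g=np.array(st['tool_pos'])-.019*M[:,2];v=tov(g)
# grasp-point bias measured when gripped at theta0
print('grasp v',v.round(4),'open',round(st['opening'],3))
a=v[0]-.0006;b=v[2]-.06;print('theta',np.arctan2(a,b).round(3),'rad',np.hypot(a,b).round(4))
E
python3 s.py; python3 th.py
```

```text
t 13.7 v [-0.0294 -0.0829  0.0936] Fv [  3.7  -1.3 -21.6] tilt [-0.073 -0.024 -0.997] ang-err 89.96
grasp v [-0.0307 -0.0824  0.1126] open 0.24
theta -0.538 rad 0.0612
```

play_rows(targets=[{"jaw": 1, "dx": -0.004, "dy": 0, "dz": 0, "yaw": 0}, {"jaw": 1, "dx": -0.004, "dy": 0, "dz": -0.001, "yaw": 0}, {"jaw": 1, "dx": -0.004, "dy": 0, "dz": -0.001, "yaw": 0}, {"jaw": 1, "dx": -0.004, "dy": 0, "dz": -0.001, "yaw": 0}, {"jaw": 1, "dx": -0.003, "dy": 0, "dz": 0, "yaw": 0}])

```text
clock: 14.2
tool_pos: [0.5132, 0.0124, 0.0972]
eef_rot: [0.092, 0.995, -0.017, 0.024]
contact_force: [-7.6, 3.3, -1.3]
opening: 0.241
```

```bash
python3 s.py; python3 th.py
```

```text
t 14.2 v [-0.0216 -0.0831  0.0972] Fv [-8.1  1.8 -1.3] tilt [-0.051 -0.029 -0.998] ang-err 90.2
grasp v [-0.0225 -0.0826  0.1162] open 0.241
theta -0.39 rad 0.0608
```

play_rows(targets=[{"jaw": 1, "dx": -0.005, "dy": 0, "dz": -0.001, "yaw": 0}, {"jaw": 1, "dx": -0.005, "dy": 0, "dz": -0.001, "yaw": 0}, {"jaw": 1, "dx": -0.005, "dy": 0, "dz": -0.001, "yaw": 0}, {"jaw": 1, "dx": -0.005, "dy": 0, "dz": 0, "yaw": 0}, {"jaw": 1, "dx": -0.004, "dy": 0, "dz": 0, "yaw": 0}])

```text
clock: 14.7
tool_pos: [0.5258, 0.0098, 0.1009]
eef_rot: [0.09, 0.996, -0.018, 0.013]
contact_force: [-8.5, 3.1, -2.2]
opening: 0.242
```

```bash
python3 s.py; python3 th.py; python3 snap.py wrist w10; python3 ball.py w10; python3 gap.py w10
```

```text
t 14.7 v [-0.0087 -0.0833  0.1009] Fv [-8.9  1.4 -2.2] tilt [-0.028 -0.034 -0.999] ang-err 90.41
grasp v [-0.0093 -0.0827  0.1198] open 0.242
theta -0.163 rad 0.0607
14.7 [0.52582973 0.00978561 0.10086554] 0.13 [-8.5  3.1 -2.2]
[ 211.  240.  140.   56. 5723.] [281.44364844 269.28167045] [[-0.0213, -0.1057, 0.071], [-0.017, -0.0813, 0.1243], [-0.0037, -0.0577, 0.1388]]
ball v [-0.0124 -0.0817  0.1174] rms 0.0126
angle from z=.06, x0=0: -0.223 radius 0.0589
[(np.float64(0.04), 48), (np.float64(0.042), 1156), (np.float64(0.044), 591), (np.float64(0.046), 602), (np.float64(0.048), 582), (np.float64(0.05), 512), (np.float64(0.052), 179)]Traceback (most recent call last):
  File "gap.py", line 9, in <module>
    y=P[(H>20)&(H<32)&(S>150)&ok&(P[...,2]>.09)&(P[...,2]<.099)];print('cab y',np.percentile(y[:,1],[1,99]),'x',np.percentile(y[:,0],[1,99]))
                                                                               ~~~~~~~~~~~~~^^^^^^^^^^^^^^^
    return _quantile_unchecked(
        a, q, axis, out, overwrite_input, method, keepdims, weights)
    return _ureduce(a,
                    func=_quantile_ureduce_func,
    ...<5 lines>...
                    overwrite_input=overwrite_input,
                    method=method)
    r = func(a, **kwargs)
    result = _quantile(arr,
                       quantiles=q,
    ...<2 lines>...
                       out=out,
                       weights=wgt)
    slices_having_nans = np.isnan(arr[-1, ...])
                                  ~~~^^^^^^^^^
IndexError: index -1 is out of bounds for axis 0 with size 0
```

View pics/w10.png

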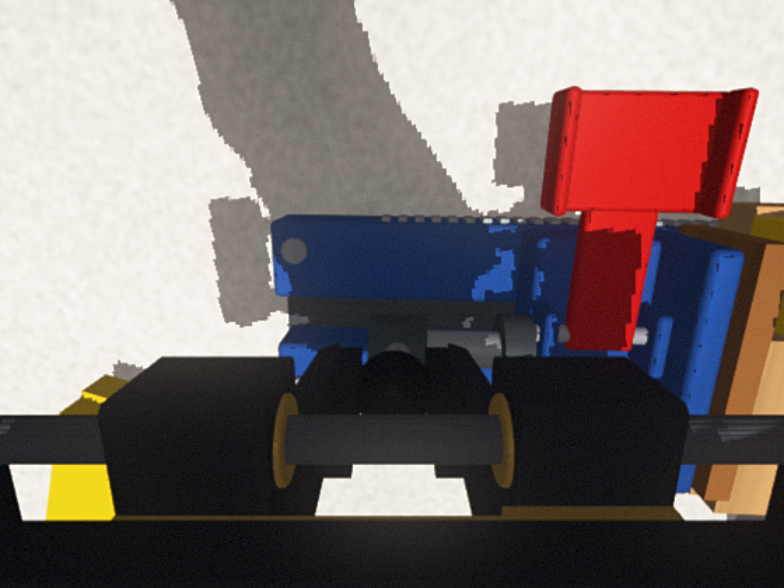

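play_rows(targets=[{"jaw": 1, "dx": -0.005, "dy": 0, "dz": 0, "yaw": 0}, {"jaw": 1, "dx": -0.004, "dy": 0, "dz": 0, "yaw": 0}, {"jaw": 1, "dx": 0, "dy": 0, "dz": 0, "yaw": 0}, {"jaw": 1, "dx": 0, "dy": 0, "dz": 0, "yaw": 0}, {"jaw": 1, "dx": 0, "dy": 0, "dz": 0, "yaw": 0}])

```text
clock: 15.25
tool_pos: [0.5296, 0.0091, 0.1015]
eef_rot: [0.09, 0.996, -0.019, 0.007]
contact_force: [-2.9, 0.8, -9.5]
opening: 0.24
```

```bash
python3 s.py; python3 th.py
```

```text
t 15.25 v [-0.0049 -0.0833  0.1015] Fv [-3.   0.3 -9.5] tilt [-0.018 -0.036 -0.999] ang-err 90.47
grasp v [-0.0052 -0.0827  0.1205] open 0.24
theta -0.096 rad 0.0608
```

Handle at about −0.10 rad with little residual force. I release, rise and measure.

play_rows(targets=[{"jaw": 0.6, "dx": 0, "dy": 0, "dz": 0, "yaw": 0}, {"jaw": 0.6, "dx": 0, "dy": 0, "dz": 0, "yaw": 0}, {"jaw": 0.6, "dx": 0, "dy": 0, "dz": 0, "yaw": 0}, {"jaw": 0.6, "dx": 0, "dy": 0, "dz": -0.01, "yaw": 0}, {"jaw": 0.6, "dx": 0, "dy": 0, "dz": -0.03, "yaw": 0}])

```text
clock: 15.75
tool_pos: [0.5353, 0.0095, 0.1447]
eef_rot: [0.091, 0.996, -0.019, 0.014]
contact_force: [0.4, -0.1, -0.3]
opening: 0.4
```

play_rows(targets=[{"jaw": 0.6, "dx": 0, "dy": 0, "dz": -0.04, "yaw": 0}, {"jaw": 0.6, "dx": -0.03, "dy": 0, "dz": -0.035, "yaw": 0}, {"jaw": 0.6, "dx": -0.04, "dy": 0, "dz": 0, "yaw": 0}, {"jaw": 0.6, "dx": 0, "dy": 0, "dz": 0, "yaw": 0}, {"jaw": 0.6, "dx": 0, "dy": 0, "dz": 0, "yaw": 0}])

```text
clock: 16.25
tool_pos: [0.6075, -0.0003, 0.2355]
eef_rot: [0.091, 0.995, -0.017, 0.021]
contact_force: [0.2, -0.2, 0.6]
opening: 0.402
```

```bash
python3 s.py; python3 snap.py wrist w11; python3 ball.py w11; python3 gap.py w11
```

```text
t 16.25 v [ 0.0734 -0.0779  0.2355] Fv [ 0.3 -0.2  0.6] tilt [-0.046 -0.031 -0.998] ang-err 90.33
16.25 [ 6.07472465e-01 -2.58520589e-04  2.35534569e-01] 0.048 [ 0.2 -0.2  0.6]
[264.  79.  32.  39. 995.] [279.97788945  97.88542714] [[-0.0162, -0.0929, 0.0705], [-0.0044, -0.0813, 0.1265], [0.0083, -0.0707, 0.1308]]
ball v [-0.0061 -0.0819  0.1181] rms 0.0139
angle from z=.06, x0=0: -0.115 radius 0.0585
[(np.float64(0.04), 7), (np.float64(0.042), 450), (np.float64(0.044), 297), (np.float64(0.046), 313), (np.float64(0.048), 324), (np.float64(0.05), 322), (np.float64(0.052), 108), (np.float64(0.06), 1), (np.float64(0.062), 1), (np.float64(0.074), 1), (np.float64(0.088), 1), (np.float64(0.098), 1), (np.float64(0.1), 48), (np.float64(0.102), 341), (np.float64(0.104), 219), (np.float64(0.106), 207), (np.float64(0.108), 249), (np.float64(0.11), 120)]
cab y [0.05257803 0.1024062 ] x [-0.05598095 -0.01950751]
```

View pics/w11.png

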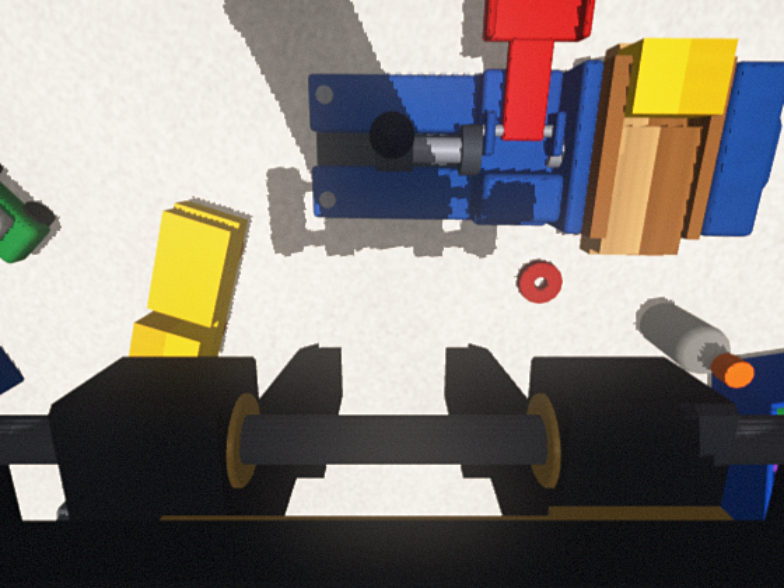

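The ball is now nearly upright at (392,134), the lorry sits between the pad and the fixed jaw, and the lever is up. The ball mask picked up the hub, so I refit on the cap only and compare the jaw-to-pad gap before and after.

```bash
python3 - <<'E'
from h import *
import pickle
from scipy.optimize import least_squares
for t in ['w8','w11']:
    d,st=pickle.load(open(t+'.pkl','rb'));f=d['frame'];P=tov(cloud(d,cam(d,st)));z=P[...,2]
    m=(f.max(-1)<75)&(d['z_map']>0)&(z>(.113 if t=='w11' else .085))&(z<.14)&(P[...,1]>-.11)&(P[...,1]<-.055)&(abs(P[...,0])<.09);m[230:]=0
    q=P[m];s=least_squares(lambda p:np.linalg.norm(q-p,axis=1)-.012,q.mean(0)-[0,0,.006],loss='soft_l1',f_scale=.001);b=s.x
    print(t,len(q),'ball',b.round(4),'theta',np.arctan2(b[0]-.0006,b[2]-.06).round(3),np.hypot(b[0]-.0006,b[2]-.06).round(4))
    hsv=cv2.cvtColor(f,cv2.COLOR_RGB2HSV);H,S,V=[hsv[...,i].astype(int) for i in range(3)]
    br=(H>=4)&(H<20)&(S>60)&(z>.081)&(z<.089)&(P[...,1]>.03)&(P[...,1]<.053)&(abs(P[...,0]+.0)<.045)
    bl=(H>100)&(H<128)&(S>100)&(z>.083)&(z<.091)&(P[...,1]>.0)&(P[...,1]<.05)&(abs(P[...,0])<.045)
    A=P[br];B=P[bl];print('pad y',np.percentile(A[:,1],[2,50]).round(4),'jaw y',np.percentile(B[:,1],[2,50,98]).round(4),'gap',(np.percentile(A[:,1],2)-np.percentile(B[:,1],98)).round(4),'pad rear dist per median',(np.median(A[:,1])-np.median(B[:,1])).round(4),len(B))
    # columnwise gap
    g=[]
    for x in np.arange(-.012,.045,.003):
        a=A[abs(A[:,0]-x)<.0015];c=B[abs(B[:,0]-x)<.0015]
        if len(a)>8 and len(c)>4: g.append(np.percentile(a[:,1],3)-np.percentile(c[:,1],97))
    print('gap by x',np.mean(g).round(4),np.std(g).round(4),len(g))
E
```

```text
w8 632 ball [-0.0487 -0.0817  0.0933] theta -0.977 0.0595
pad y [0.0422 0.0469] jaw y [0.0014 0.0253 0.0338] gap 0.0084 pad rear dist per median 0.0216 1881
gap by x 0.0091 0.0006 19
w11 853 ball [-0.0064 -0.082   0.1185] theta -0.118 0.0589
pad y [0.0422 0.0469] jaw y [0.0014 0.0277 0.0363] gap 0.006 pad rear dist per median 0.0192 2412
gap by x 0.0067 0.0005 19
```

```bash
python3 - <<'E'
from h import *
import pickle
for t,py in [('w2',-.0265),('w3',-.0265),('w4',.0185),('w5',.0488),('w7',.0523),('w8',.0523),('w11',.0523)]:
    d,st=pickle.load(open(t+'.pkl','rb'));f=d['frame'];P=tov(cloud(d,cam(d,st)));z=P[...,2]
    hsv=cv2.cvtColor(f,cv2.COLOR_RGB2HSV);H,S,V=[hsv[...,i].astype(int) for i in range(3)]
    Y=P[...,1]-py
    br=(H>=4)&(H<20)&(S>60)&(z>.081)&(z<.089)&(Y>-.025)&(Y<.0015)
    bl=(H>100)&(H<128)&(S>100)&(z>.083)&(z<.091)&(Y<-.0)&(Y>-.06)
    A=P[br];B=P[bl];g=[]
    for x in np.arange(-.045,.045,.003):
        a=A[abs(A[:,0]-x)<.0015];c=B[abs(B[:,0]-x)<.0015]
        if len(a)>8 and len(c)>4: g.append(np.percentile(a[:,1],3)-np.percentile(c[:,1],97))
    print(t,'gap',np.median(g).round(4),np.std(g).round(4),len(g))
E
```

```text
w2 gap 0.0097 0.0009 30
w3 gap 0.0089 0.0004 30
w4 gap 0.0086 0.0002 27
w5 gap 0.0085 0.0002 26
w7 gap 0.0081 0.0002 26
w8 gap 0.0088 0.0007 30
w11 gap 0.0065 0.0006 30
```

The gap shrank 2.3–2.4 mm (≈43 N) and the handle turned +0.86 rad (≈43–46 N), plus ~4 N preload: about 47 N. I regrip for a small final +0.06 rad to centre on 50 N.

```bash
python3 -c "
from h import *
st=r.get_state();M=R.from_quat(st['eef_rot']).as_matrix()
g=fromv([-.0064,-.0819,.1185])+.019*M[:,2];print('tcp goal',tov(g))
plan(g+[0,0,.05],TH+np.pi/2,3)
"
```

```text
tcp goal [-0.00552591 -0.08248179  0.09952904]
clock 16.3 p [ 6.075e-01 -5.000e-04  2.353e-01] ang 79.53 F [ 1.3 -0.1  0.4] tilt [-0.0458 -0.0309 -0.9985] q [ 0.02  0.65 -0.21  1.66  0.24  0.81  1.09]
{"dx":0.0319,"dy":-0.0005,"dz":0.0317,"yaw":0.006}
{"dx":0.0319,"dy":-0.0006,"dz":0.0317,"yaw":-0.000}
{"dx":0.0189,"dy":-0.0004,"dz":0.0188,"yaw":-0.000}
left [0. 0. 0.] 0.0
```

play_rows(targets=[{"jaw": 0.6, "dx": 0.032, "dy": 0, "dz": 0.025, "yaw": 0}, {"jaw": 0.6, "dx": 0.032, "dy": 0, "dz": 0.025, "yaw": 0}, {"jaw": 0.6, "dx": 0.018, "dy": 0, "dz": 0.015, "yaw": 0}, {"jaw": 0.6, "dx": 0, "dy": 0, "dz": 0, "yaw": 0}, {"jaw": 0.6, "dx": 0, "dy": 0, "dz": 0, "yaw": 0}])

```text
clock: 16.8
tool_pos: [0.5232, 0.0125, 0.1655]
eef_rot: [0.09, 0.996, -0.018, 0.02]
contact_force: [-0.3, 0.3, -0.2]
opening: 0.399
```

```bash
python3 s.py; python3 -c "
from h import *
st=r.get_state();M=R.from_quat(st['eef_rot']).as_matrix()
g=fromv([-.0064,-.0819,.1185])+.019*M[:,2];print('tcp goal',tov(g))
plan(g,TH+np.pi/2,4,step=.02)
"
```

```text
t 16.8 v [-0.0117 -0.0812  0.1655] Fv [-0.4  0.3 -0.2] tilt [-0.044 -0.031 -0.999] ang-err 90.42
tcp goal [-0.00555947 -0.08248906  0.09952774]
clock 16.8 p [0.5232 0.0125 0.1655] ang 79.62 F [-0.3  0.3 -0.2] tilt [-0.044  -0.0314 -0.9985] q [-0.04  0.66 -0.16  1.98  0.3   0.5   0.96]
{"dx":-0.0010,"dy":0.0002,"dz":0.0200,"yaw":0.007}
{"dx":-0.0010,"dy":0.0002,"dz":0.0200,"yaw":-0.000}
{"dx":-0.0010,"dy":0.0002,"dz":0.0200,"yaw":-0.000}
{"dx":-0.0003,"dy":0.0001,"dz":0.0063,"yaw":-0.000}
left [0. 0. 0.] 0.0
```

play_rows(targets=[{"jaw": 0.6, "dx": 0, "dy": 0, "dz": 0.02, "yaw": 0}, {"jaw": 0.6, "dx": 0, "dy": 0, "dz": 0.02, "yaw": 0}, {"jaw": 0.6, "dx": 0, "dy": 0, "dz": 0.018, "yaw": 0}, {"jaw": 0.6, "dx": 0, "dy": 0, "dz": 0.006, "yaw": 0}, {"jaw": 0.6, "dx": 0, "dy": 0, "dz": 0, "yaw": 0}])

```text
clock: 17.3
tool_pos: [0.5348, 0.0101, 0.1045]
eef_rot: [0.091, 0.995, -0.016, 0.028]
contact_force: [0.1, 0.6, 0.1]
opening: 0.4
```

```bash
python3 s.py; python3 th.py
```

```text
t 17.3 v [ 1.000e-04 -8.130e-02  1.045e-01] Fv [0.  0.6 0.1] tilt [-0.058 -0.027 -0.998] ang-err 90.32
grasp v [-0.0011 -0.0808  0.1234] open 0.4
theta -0.026 rad 0.0635
```

play_rows(squeeze=25, targets=[{"jaw": 0.6, "dx": 0.005, "dy": -0.001, "dz": 0.005, "yaw": 0}, {"jaw": 0.6, "dx": 0.001, "dy": 0, "dz": 0, "yaw": 0}, {"jaw": 0.8, "dx": 0, "dy": 0, "dz": 0, "yaw": 0}, {"jaw": 1, "dx": 0, "dy": 0, "dz": 0, "yaw": 0}, {"jaw": 1, "dx": 0, "dy": 0, "dz": 0, "yaw": 0}])

```text
clock: 17.8
tool_pos: [0.5304, 0.009, 0.1014]
eef_rot: [0.092, 0.995, -0.016, 0.03]
contact_force: [0.2, 0.5, -6.6]
opening: 0.244
```

```bash
python3 s.py; python3 th.py
```

```text
t 17.8 v [-0.0041 -0.0832  0.1014] Fv [ 0.1  0.6 -6.6] tilt [-0.062 -0.027 -0.998] ang-err 90.23
grasp v [-0.0053 -0.0827  0.1203] open 0.244
theta -0.097 rad 0.0606
```

play_rows(targets=[{"jaw": 1, "dx": -0.005, "dy": 0, "dz": 0.001, "yaw": 0}, {"jaw": 1, "dx": -0.004, "dy": 0, "dz": 0.001, "yaw": 0}, {"jaw": 1, "dx": -0.002, "dy": 0, "dz": 0, "yaw": 0}, {"jaw": 1, "dx": 0, "dy": 0, "dz": 0, "yaw": 0}, {"jaw": 1, "dx": 0, "dy": 0, "dz": 0, "yaw": 0}])

```text
clock: 18.3
tool_pos: [0.5338, 0.0084, 0.1015]
eef_rot: [0.09, 0.995, -0.017, 0.023]
contact_force: [-0.6, 0.8, -1.2]
opening: 0.248
```

```bash
python3 s.py; python3 th.py
```

```text
t 18.3 v [-0.0006 -0.0832  0.1015] Fv [-0.8  0.7 -1.2] tilt [-0.049 -0.031 -0.998] ang-err 90.37
grasp v [-0.0015 -0.0826  0.1205] open 0.248
theta -0.035 rad 0.0605
```

Handle moved by the intended +0.06 rad. I release and look again.

play_rows(targets=[{"jaw": 0.6, "dx": 0, "dy": 0, "dz": 0, "yaw": 0}, {"jaw": 0.6, "dx": 0, "dy": 0, "dz": 0, "yaw": 0}, {"jaw": 0.6, "dx": 0, "dy": 0, "dz": 0, "yaw": 0}, {"jaw": 0.6, "dx": 0, "dy": 0, "dz": -0.01, "yaw": 0}, {"jaw": 0.6, "dx": 0, "dy": 0, "dz": -0.03, "yaw": 0}])

```text
clock: 18.8
tool_pos: [0.5325, 0.01, 0.1405]
eef_rot: [0.09, 0.996, -0.018, 0.022]
contact_force: [0.6, -0.2, 0.2]
opening: 0.396
```

play_rows(targets=[{"jaw": 0.6, "dx": 0, "dy": 0, "dz": -0.04, "yaw": 0}, {"jaw": 0.6, "dx": -0.03, "dy": 0, "dz": -0.035, "yaw": 0}, {"jaw": 0.6, "dx": -0.04, "dy": 0, "dz": 0, "yaw": 0}, {"jaw": 0.6, "dx": 0, "dy": 0, "dz": 0, "yaw": 0}, {"jaw": 0.6, "dx": 0, "dy": 0, "dz": 0, "yaw": 0}])

```text
clock: 19.3
tool_pos: [0.6008, 0.001, 0.2296]
eef_rot: [0.09, 0.995, -0.017, 0.026]
contact_force: [-0.9, 1.1, -0.2]
opening: 0.402
```

```bash
python3 s.py; python3 snap.py wrist w12; python3 snap.py top t12; python3 - <<'E'
from h import *
import pickle
from scipy.optimize import least_squares
for t in ['w11','w12']:
    d,st=pickle.load(open(t+'.pkl','rb'));f=d['frame'];P=tov(cloud(d,cam(d,st)));z=P[...,2]
    m=(f.max(-1)<75)&(d['z_map']>0)&(z>.113)&(z<.14)&(P[...,1]>-.11)&(P[...,1]<-.055)&(abs(P[...,0])<.09);m[230:]=0
    q=P[m];b=least_squares(lambda p:np.linalg.norm(q-p,axis=1)-.012,q.mean(0)-[0,0,.006],loss='soft_l1',f_scale=.001).x
    print(t,b.round(4),'theta',np.arctan2(b[0]-.0006,b[2]-.06).round(3))
    hsv=cv2.cvtColor(f,cv2.COLOR_RGB2HSV);H,S,V=[hsv[...,i].astype(int) for i in range(3)];Y=P[...,1]-.0523
    A=P[(H>=4)&(H<20)&(S>60)&(z>.081)&(z<.089)&(Y>-.025)&(Y<.0015)];B=P[(H>100)&(H<128)&(S>100)&(z>.083)&(z<.091)&(Y<0)&(Y>-.06)];g=[]
    for x in np.arange(-.045,.045,.003):
        a=A[abs(A[:,0]-x)<.0015];c=B[abs(B[:,0]-x)<.0015]
        if len(a)>8 and len(c)>4: g.append(np.percentile(a[:,1],3)-np.percentile(c[:,1],97))
    print('gap',np.median(g).round(4))
    red=((H<6)|(H>174))&(S>150)&(P[...,0]<-.06)&(abs(P[...,1])<.04)&(z>.05);print('dish floor z',np.median(z[red]).round(4),red.sum())
E
```

```text
t 19.3 v [ 0.0665 -0.0779  0.2296] Fv [-1.1  1.  -0.2] tilt [-0.055 -0.028 -0.998] ang-err 90.47
19.3 [0.60076841 0.00101823 0.22958551] 0.046 [-0.9  1.1 -0.2]
19.35 [0.60076517 0.00071827 0.2293709 ] 0.031 [-0.1  0.7 -0.4]
w11 [-0.0064 -0.082   0.1185] theta -0.118
gap 0.0065
dish floor z 0.0769 2180
w12 [-0.0025 -0.082   0.1188] theta -0.053
gap 0.0062
dish floor z 0.0771 2687
```

View pics/t12.png

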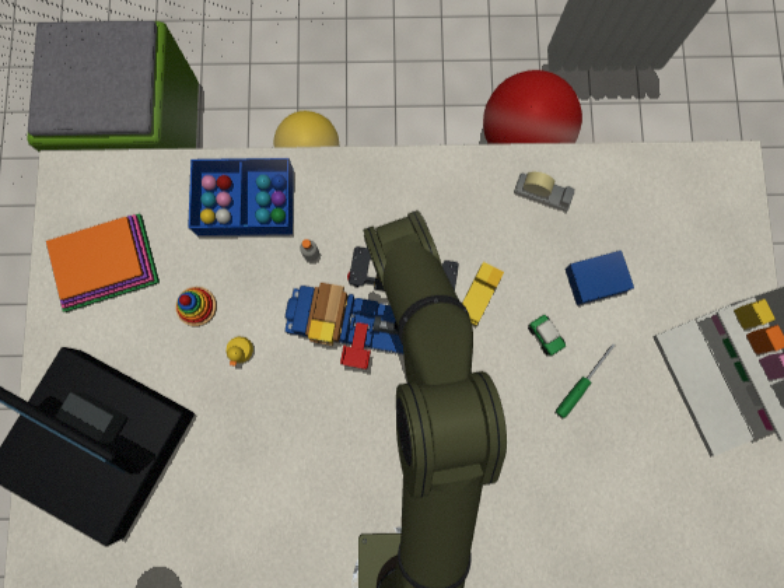

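The top view shows the lorry between the jaws at (325,315), the lever up at (356,348), and the visible bystanders where they were. The handle is at −0.053 rad (+0.92 rad turned) and the robot touches nothing. I hand in.

```bash
python3 -c "
from h import *
print(r.finish_job())"
```

```text
the job is handed in; nothing more can be done
None
```

The lorry is clamped between both jaws at an estimated 50 N, and the job was handed in at about 19 s of the 69 s allowed. The clamping force is an estimate, because nothing measures it directly.

**What I did**
- I pressed the red lever down with 12–15 N and slid the jaw about 78 mm until the lorry was snug. The jaw stalled at about 9 N of push.
- I let the lever spring up, then turned the screw handle clockwise from −0.98 to −0.05 rad. That included a second, small turn of 0.06 rad to get nearer to 50 N.

**Last checks**
- **Handle turn:** the 0.92 rad turned gives about 46–50 N, plus an assumed 3–5 N from the snug push before the jaw locked.
- **Spring gap:** the gap between jaw and pad shrank by about 2.6 mm (8.8 to 6.2 mm). That gives about 47 N before preload, with roughly 10 N of uncertainty.
- **Lever and lorry:** the lever is back up, with its dish floor measured at 77 mm. At the last measurement, before the final small turn, the lorry spanned from the pad to the fixed face; the last picture still shows it in place.
- **Other objects:** in the last top view the visible objects are where they were. The arm hides the spare wheel there; it was last seen in place in the wrist view before the final turn.
- **Robot:** the gripper was well clear of everything at hand-in.

**Disagreements:** the gripper tilted by up to about 5° during the work, because of the arm's limited reach close in. The handle angle read from the gripper differed from the camera's by about 0.02 rad, and I used the camera's.

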